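# Pack dissecting instruments into the sterilising cassette

## Task

Pack the used instruments on the paper towel for sterilising: lift the hold-down bar straight up and level out of its two brackets in the cassette and put it aside, then lay every instrument in a comb lane of its own. Put the bar back down into both brackets over them, and close the lid fully so that the two halves meet edge to edge all along. Drop nothing from a height, and leave the glass, the petri dishes and the bottle where they are.

Things in the scene. Friction and masses are not known exactly. Their poses are not given: they have to be found in the camera images.
- cassette: bottom half of a stainless-steel sterilising cassette; it stands firmly on the bench and will not shift. 250 mm (x) by 190 mm (y), walls 3 mm thick and 30 mm high. Origin at the centre of its underside. Inside: two blue silicone combs running along x at y = -36 and +36 mm (5 mm thick) with posts that form four lanes, and a steel U bracket at each end for the hold-down bar.
- lid (a joint): angle of the lid (the cassette's other half): 0 = closed, rims edge to edge; grows as it opens, stop at 2.1. The hinge is stiff: the lid stays at any angle it is left at, about 4 N at the free edge moves it, and it must be pushed right down to close. A shell 250 by 190 mm, 35 mm high over its rim, 0.28 kg, hinged along the base's +y rim.
- hinge (a point): middle of the lid's hinge line, on the base's +y rim, 30 mm above the bench; the line runs along the cassette's x. With the lid at angle a its free edge lies 190 mm from here in the direction -y turned upward by a; the lid's outer face lies 35 mm further out (up when closed, towards +y when the lid stands upright).
- lid_tab (a point): centre of the blue thumb tab at the middle of the lid's free edge: 70 mm along the edge, 8 mm thick, sticking out 21 mm past the edge; 202 mm from the hinge line, 8 mm out from the lid's rim plane
- lane0 (a point): lane 1 of 4 (46 mm apart along the cassette's x): where an instrument's centre lies when seated, mid-way between the combs, 18 mm above the bench, axes as the cassette's. The instrument lies along the cassette's y and rests on both combs, between V-shaped posts: 14 mm apart at the bottom (14 mm above the bench), 22 mm at the top (29 mm above the bench).
- lane1 (a point): lane 2 of 4 (46 mm apart along the cassette's x): where an instrument's centre lies when seated, mid-way between the combs, 18 mm above the bench, axes as the cassette's. The instrument lies along the cassette's y and rests on both combs, between V-shaped posts: 14 mm apart at the bottom (14 mm above the bench), 22 mm at the top (29 mm above the bench).
- lane2 (a point): lane 3 of 4 (46 mm apart along the cassette's x): where an instrument's centre lies when seated, mid-way between the combs, 18 mm above the bench, axes as the cassette's. The instrument lies along the cassette's y and rests on both combs, between V-shaped posts: 14 mm apart at the bottom (14 mm above the bench), 22 mm at the top (29 mm above the bench).
- lane3 (a point): lane 4 of 4 (46 mm apart along the cassette's x): where an instrument's centre lies when seated, mid-way between the combs, 18 mm above the bench, axes as the cassette's. The instrument lies along the cassette's y and rests on both combs, between V-shaped posts: 14 mm apart at the bottom (14 mm above the bench), 22 mm at the top (29 mm above the bench).
- bracket_a (a point): open-topped steel U bracket at the cassette's -x end: the seated position of the axis of the bar's end pin, 36 mm above the bench (x = -108, y = -18 mm in the cassette). 4 mm thick in x; slot 11 mm wide in y with a flared mouth, its bottom 32 mm and its top 54 mm above the bench.
- bracket_b (a point): open-topped steel U bracket at the cassette's +x end: the seated position of the axis of the bar's end pin, 36 mm above the bench (x = +108, y = -18 mm in the cassette). 4 mm thick in x; slot 11 mm wide in y with a flared mouth, its bottom 32 mm and its top 54 mm above the bench.
- bar_mid (a point): hold-down bar, its centre (half-way up and along); x along it, z up. 234 mm long, 28 mm high, about 0.14 kg: orange pad below (190 x 20 x 6 mm high), dark steel bar on it (204 x 12 x 8 mm), orange grip block on top in the middle (44 x 12 x 14 mm, its top 14 mm above this point), an 8 mm round pin at each end. Seated: 40 mm above the bench. Stands steadily on its pad.
- bar_end_a (a point): axis of the bar's round end pin, 108 mm from the bar's middle along -x, 4 mm lower than bar_mid (either end fits either bracket; 4 mm of play along the bar each way)
- bar_end_b (a point): the same at the other end, along +x
- scissors_mid (a point): dissecting scissors, bright steel, 162 mm long; flat 10 mm wide 8 mm thick shank in the middle, two finger rings at the -x end (49 mm over the rings, which begin 50 mm from the centre and end 84 mm from it), blades 8 mm wide and 6 mm thick to +78 mm. This point is at its centre, half-way through its thickness; x along it, z up. Starts on the white paper towel, which is 2 mm thick. May be absent.
- forceps_mid (a point): closed steel forceps, 145 mm long (from -72 to +73 mm), 10 mm wide, 8 mm thick, the tips (+x) 7 mm wide and 6 mm thick. This point is at its centre, half-way through its thickness; x along it, z up. Starts on the white paper towel, which is 2 mm thick. May be absent.
- seeker_mid (a point): seeker (blunt probe) with a ridged brass handle 10 mm wide and 8 mm thick from -70 to +46 mm, and a thin steel tip on to +76 mm. This point is at its centre, half-way through its thickness; x along it, z up. Starts on the white paper towel, which is 2 mm thick. May be absent.
- spatula_mid (a point): spatula with a dark green handle 10 mm wide and 8 mm thick from -70 to +30 mm, and a thin steel blade 9 mm wide on to +73 mm. This point is at its centre, half-way through its thickness; x along it, z up. Starts on the white paper towel, which is 2 mm thick. May be absent.
- tumbler: a drinking glass with yellow spots, 66 mm across, 95 mm high; origin at the centre of its underside. Not part of the job: leave it alone.
- petri_stack: a stack of four petri dishes, 93 mm across, 63 mm high; origin at the centre of its underside. Not part of the job: leave it alone.
- wash_bottle: a white bottle with a red cap, 60 mm across, 150 mm high; origin at the centre of its underside. Not part of the job: leave it alone.
Mind the look-alikes: they are no part of the job. What is shaped like the part that bears spatula_mid but orange, pink or red is not meant.

How it is judged (in metres and radians):
On the way, in this order (a step that is already met when the one before it is completed fails the run):
1. the hold-down bar is lifted straight up and level, both ends clear above their brackets (z of each of bar_end_a, bar_end_b in the frame of cassette above 0.06 m and y of bar_end_a in the frame of cassette between -0.043 and 0.007 m and y of bar_end_b in the frame of cassette between -0.043 and 0.007 m and x of bar_mid in the frame of cassette between -0.025 and 0.025 m and angle between bar_mid's own x axis and vertical between 1.42 and 1.72 rad), for 0.1 s.
2. every instrument lies in a lane of its own, resting on both combs (y of scissors_mid in the frame of lane0 between -0.025 and 0.025 m and z of scissors_mid in the frame of lane0 between -0.006 and 0.006 m and angle between the x axis of each of scissors_mid, forceps_mid, seeker_mid, spatula_mid and the y axis of cassette, either way round below 0.15 rad and (x of scissors_mid in the frame of lane0 between -0.007 and 0.007 m or x of scissors_mid in the frame of lane1 between -0.007 and 0.007 m or x of scissors_mid in the frame of lane2 between -0.007 and 0.007 m or x of scissors_mid in the frame of lane3 between -0.007 and 0.007 m) and y of forceps_mid in the frame of lane0 between -0.025 and 0.025 m and z of forceps_mid in the frame of lane0 between -0.006 and 0.006 m and (x of forceps_mid in the frame of lane0 between -0.007 and 0.007 m or x of forceps_mid in the frame of lane1 between -0.007 and 0.007 m or x of forceps_mid in the frame of lane2 between -0.007 and 0.007 m or x of forceps_mid in the frame of lane3 between -0.007 and 0.007 m) and y of seeker_mid in the frame of lane0 between -0.025 and 0.025 m and z of seeker_mid in the frame of lane0 between -0.006 and 0.006 m and (x of seeker_mid in the frame of lane0 between -0.007 and 0.007 m or x of seeker_mid in the frame of lane1 between -0.007 and 0.007 m or x of seeker_mid in the frame of lane2 between -0.007 and 0.007 m or x of seeker_mid in the frame of lane3 between -0.007 and 0.007 m) and y of spatula_mid in the frame of lane0 between -0.025 and 0.025 m and z of spatula_mid in the frame of lane0 between -0.006 and 0.006 m and (x of spatula_mid in the frame of lane0 between -0.007 and 0.007 m or x of spatula_mid in the frame of lane1 between -0.007 and 0.007 m or x of spatula_mid in the frame of lane2 between -0.007 and 0.007 m or x of spatula_mid in the frame of lane3 between -0.007 and 0.007 m)), for 0.2 s.
3. the bar is back down in both brackets, over the instruments (all of step 2 and z of bar_end_a in the frame of cassette between 0.031 and 0.041 m and y of bar_end_a in the frame of cassette between -0.024 and -0.012 m and z of bar_end_b in the frame of cassette between 0.031 and 0.041 m and y of bar_end_b in the frame of cassette between -0.024 and -0.012 m and x of bar_mid in the frame of cassette between -0.01 and 0.01 m), for 0.2 s.
4. the lid is closed, rim on rim (value of joint lid below 0.025 rad), for 0.2 s.
At the end, for the whole second after the job is handed in: Each instrument lies in a lane (centre within 7 mm across, 25 mm along, 6 mm in height, 0.15 rad), both bar ends are down in their brackets (5 mm in height, 6 mm across), the lid is closed to under 0.025 rad, all at rest (all of step 3 and value of joint lid below 0.025 rad and linear speed of each of scissors, forceps, seeker, spatula, bar below 0.02 m/s); the robot touches nothing.
It fails at once if the bar is pulled out cocked: one end clear above its bracket while the other is still down in its own ((z of bar_end_a in the frame of cassette above 0.06 m and z of bar_end_b in the frame of cassette between 0.028 and 0.042 m and y of bar_end_b in the frame of cassette between -0.023 and -0.013 m and (x of bar_end_b in the frame of cassette above 0.1 m or x of bar_end_b in the frame of cassette below -0.1 m) and x of bar_end_b in the frame of cassette between -0.116 and 0.116 m) or (z of bar_end_b in the frame of cassette above 0.06 m and z of bar_end_a in the frame of cassette between 0.028 and 0.042 m and y of bar_end_a in the frame of cassette between -0.023 and -0.013 m and (x of bar_end_a in the frame of cassette above 0.1 m or x of bar_end_a in the frame of cassette below -0.1 m) and x of bar_end_a in the frame of cassette between -0.116 and 0.116 m)).
It fails at once if an instrument or the bar is dropped: in the air (instrument more than 70 mm, bar more than 90 mm above the bench) with no finger on it ((height (world z) of scissors_mid above 0.07 m and contact force between the fingers and scissors below 0.02 N) or (height (world z) of forceps_mid above 0.07 m and contact force between the fingers and forceps below 0.02 N) or (height (world z) of seeker_mid above 0.07 m and contact force between the fingers and seeker below 0.02 N) or (height (world z) of spatula_mid above 0.07 m and contact force between the fingers and spatula below 0.02 N) or (height (world z) of bar_mid above 0.09 m and contact force between the fingers and bar below 0.02 N)).
It fails at once if the glass, the petri dishes or the bottle is shoved away (over 30 mm) or tipped (distance of any of tumbler, petri_stack, wash_bottle from where it was at the start of the episode above 0.03 m or angle between any of tumbler, petri_stack, wash_bottle's own z axis and vertical above 0.3 rad).
Of scissors, forceps, seeker, spatula only 2 to 4 are there at a start; the rules pass over those that are not, and their reading is None.
At some moment in a run one of scissors, forceps, seeker, spatula may be knocked a few centimetres aside while the robot is not near it.
It also fails if it takes over 210 s, if anything falls off the work surface, if the arm or the gripper's body presses on something with over 40 N, if the wrist force passes 120 N, or if a joint passes its speed limit or range.

## Robot

A 7-joint arm with a two-finger parallel gripper is mounted at the origin on the work surface. World frame = base frame: x ahead of the robot, y to its left, z up, the work surface at z = 0. Lengths are in m, angles in degrees, forces in N, time in s.
With the tool pointing down it reaches from about 0.425 to 0.8 m from the base axis. Payload 8.3 kg.
Tool frame: the origin (TCP) lies midway between the tips of the shut fingers; the grasp point (between the pads) lies 19 mm behind it; z points along the fingers, y is the line along which they close (so a half turn about z gives the same grasp; the last joint's range is limited). The gripper opens to 85 mm and grips with 20 to 120 N. Pads are 22 mm wide; open, the fingers measure 114 mm over their backs; the gripper's body (76 mm by 85 mm) begins 54 mm behind the grasp point. The pads swing forward as they close: fully open they stand 13 mm farther back than shut.
Start: joints at [68.703, 21.967, 0.94, 78.501, -0.361, 79.538, -2.664], TCP at [0.19, -0.595, 0.231] pointing down, gripper open.
Joint ranges: [-169.22, 169.22], [-14.56, 117.87], [-87.37, 89.26], [10.42, 133.3], [-82.24, 262.24], [0.94, 117.77], [-172.7, 172.7]. Speed limits (degrees/s): [136.94, 136.94, 172.46, 172.46, 180, 180, 180].

## Interface

Orientations are given as a 3x3 rotation matrix whose columns are the frame's x, y, z axes.
In Python, from station import * gives the robot as it stands. The module is installed in compiled form; this text tells all that it offers.
- The arm moves only by the tool play_rows, never from a script. Its argument "targets" is a list of rows, each an object of numbers: "dx", "dy", "dz": the shift along the tool's x, y, z each as a share of 10 cm, from -1 to 1; "wx", "wy", "wz": the turn, a rotation vector about the tool's x, y, z each as a share of 6 degrees, from -1 to 1. In form: [{"dx": .., "dy": .., "dz": .., "wx": .., "wy": .., "wz": ..}, ...]. A call has 1 to 8 rows; each row shifts and turns the commanded pose from where the row before left it, along the tool's axes as they then stand; what a row does not reach is not made up. A row lasts 1/12 s, in which the tool goes at most 41.7 mm and 7.16 degrees, less where a joint would pass 70% of its speed; a pose out of reach is approached as far as the arm can. A call with a number of a shift or a turn outside -1 to 1 is refused whole. A call with a gripper value outside its range is refused whole. "jaw" is the gripper's target within -1 to 1 (shut at 1, half-way at 0, fully open at -1), set as the call begins (left out, the last holds). The fingers move at their own pace and stop on an object; "force" is the grip in N (left out, the last holds). Time passes only in rows, so rows that do not move let the fingers close. It gives the time, the measured TCP pose, the force, the opening and the grip force at its end, in the units of the state.
- get_state(): the state, without advancing time (a new reading comes with each control period).
- snapshot(name): name is "side" or "top"; returns (picture, depth): 480x640x3 uint8, red, green, blue; 480x640 float32, m along the optical axis (not along the pixel's ray), 0 where there is no reading.
- camera_model(name): a dict with "fx", "fy", "cx", "cy" (pixels), "R" (3x3) and "t" (3): a world point X has camera coordinates R X + t. Camera axes: x right, y down, z forward; pixel columns grow to the right and rows downward; lengths in m; the calibration is good to about 2 mm. A picture is of the moment at which its call begins. camera_model takes no time and is no camera call.
- job_done(): hands the job in; it is judged then, once.
The state is a dict: "time_s": time; "qpos": joint angles; "qvel": joint speeds; "joint_torque": joint torques, N m; "tool_pos": TCP position; "orientation": TCP orientation; "force": force on the tool from outside, world axes, zero at the start; "torque": the same for the moment, N m; "finger_gap": finger opening in m; "grasp_force": force on a finger pad.
Only numpy, scipy, OpenCV 4.12 (cv2) and the standard library are available. Lean on these libraries where they do the work, as an engineer would, in place of code of your own. Each camera call takes 0.05 s, during which the arm holds its last target. There are 200 camera calls.

## Working session

There is one attempt and no reset: what is moved stays moved. The work goes in short steps, Python scripts to look and compute and a tool call to move; the robot and the scene stay as the last step left them, time stands still between calls to the robot, and variables do not carry over. Pictures are saved under pics/ and viewed, at most 17 in all, crops included, and the job is handed in when it is done.

Besides the shell and the picture viewer there is one more tool, called after "Request:" in YAML: its name, and indented under it one key for each argument. play_rows: Moves the arm, as the interface text tells. Its arguments: {"type":"object","properties":{"targets":{"type":"array"},"jaw":{"type":"number"},"force":{"type":"number"}},"required":["targets"]}

```bash
mkdir -p pics
cat > h.py <<'E'
from station import *
import numpy as np, cv2
def look(n,tag):
    p,d=snapshot(n); cv2.imwrite(f'pics/{tag}.png',p[:,:,::-1]); np.save(f'pics/{tag}_d.npy',d); return p,d
def cast(n,u,v,z):
    c=camera_model(n);R=np.array(c['R']);t=np.array(c['t'])
    r=R.T@np.array([(u-c['cx'])/c['fx'],(v-c['cy'])/c['fy'],1]);o=-R.T@t
    return o+r*(z-o[2])/r[2]
def cloud(n,d):
    c=camera_model(n);R=np.array(c['R']);t=np.array(c['t'])
    v,u=np.mgrid[:480,:640]
    P=np.stack([(u-c['cx'])/c['fx']*d,(v-c['cy'])/c['fy']*d,d],-1)
    return (P-t)@R
def proj(n,X):
    c=camera_model(n);q=np.array(c['R'])@np.array(X)+np.array(c['t']);return c['fx']*q[0]/q[2]+c['cx'],c['fy']*q[1]/q[2]+c['cy']
E
python3 - <<'E'
from h import *
look('top','t0');look('side','s0')
s=get_state();print(s)
for n in('top','side'):
    c=camera_model(n);print(n,c,-np.array(c['R']).T@c['t'])
E
```

```text
{'time_s': 0.1, 'qpos': array([68.70328763, 22.01070226,  0.9386993 , 78.5546721 , -0.36181133,
       79.53835803, -2.66403899]), 'qvel': array([ 0.09990117, -0.1154441 ,  0.00638582, -0.10201313, -0.01234764,
       -0.09021462, -0.08235897]), 'joint_torque': array([ 1.72802233e-03, -6.29138803e+01,  8.46734326e-01, -3.72759783e+01,
        1.67396246e-02,  1.04440076e-02, -8.27842541e-05]), 'tool_pos': array([ 0.18984513, -0.59499541,  0.23038088]), 'orientation': array([[ 9.52682377e-01,  3.03967083e-01, -5.48822446e-04],
       [ 3.03967578e-01, -9.52680906e-01,  1.67395984e-03],
       [-1.40239770e-05, -1.76157627e-03, -9.99998448e-01]]), 'force': array([-0.49208148, -0.35813161,  0.21452571]), 'torque': array([-0.01995089,  0.00044979, -0.01493658]), 'grasp_force': 0.0, 'finger_gap': 0.08529282602309063}
top {'fx': 552.008557074658, 'fy': 552.008557074658, 'cx': 328.49424471644465, 'cy': 237.9433417059505, 'R': array([[ 0.11420836, -0.99343059,  0.00721875],
       [-0.97017034, -0.11309242, -0.2144286 ],
       [ 0.21383632,  0.01748613, -0.97671299]]), 't': array([-0.17334218,  0.5296031 ,  1.28837163])} [ 0.2581017  -0.13483796  1.37318267]
side {'fx': 452.7387525504461, 'fy': 452.7387525504461, 'cx': 313.2053412454861, 'cy': 241.581426487855, 'R': array([[ 0.9414658 , -0.33644378, -0.02115982],
       [-0.23004233, -0.59530534, -0.76986497],
       [ 0.24641973,  0.72966919, -0.63785593]]), 't': array([-0.53815175,  0.08490459,  0.99500015])} [ 0.28099545 -0.85653462  0.68864462]
```

View pics/t0.png

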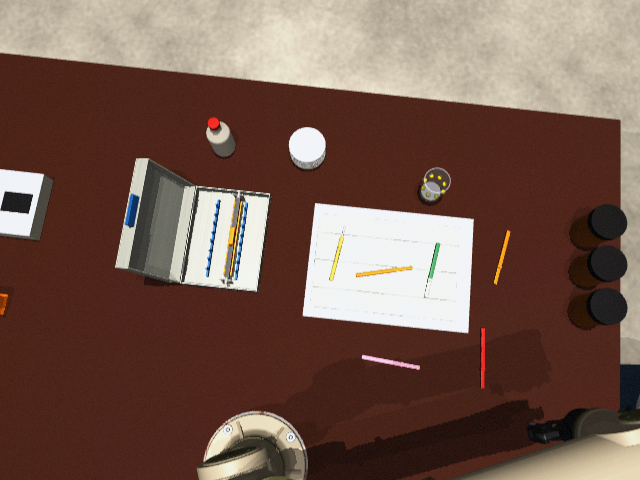

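View pics/s0.png

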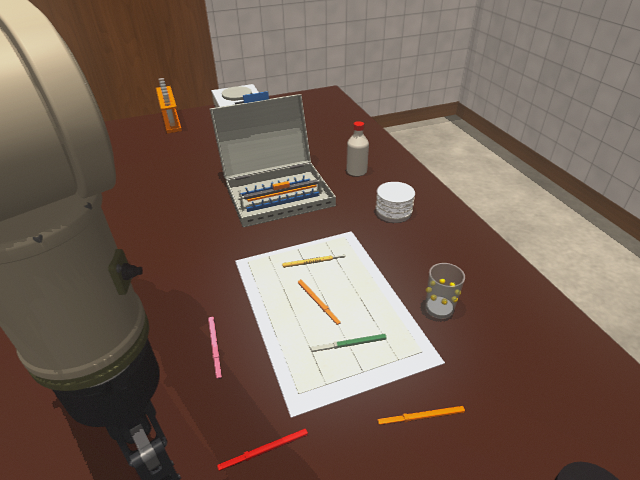

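Run:
```python
from h import *
p=cv2.imread('pics/t0.png')
a=cv2.resize(p[180:300,110:280],None,fx=4,fy=4,interpolation=cv2.INTER_CUBIC)[:, :680]
cv2.imwrite('pics/c1.png',a)
b=cv2.resize(p[195:335,300:480],None,fx=4,fy=4,interpolation=cv2.INTER_CUBIC)
cv2.imwrite('pics/c2.png',b)
```

```text
(no output)
```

View pics/c1.png

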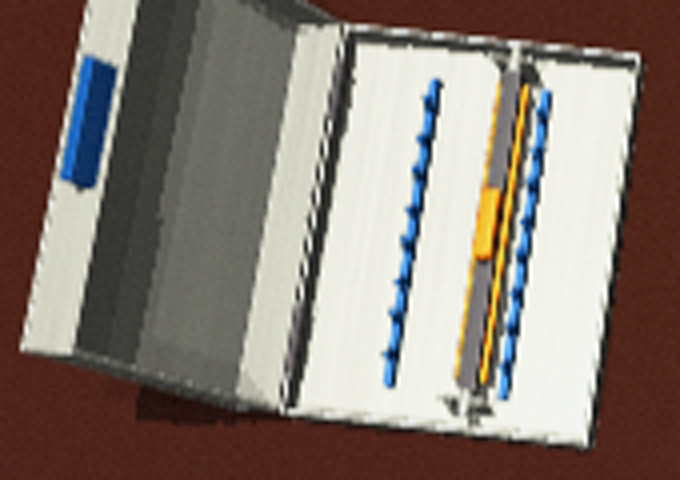

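View pics/c2.png

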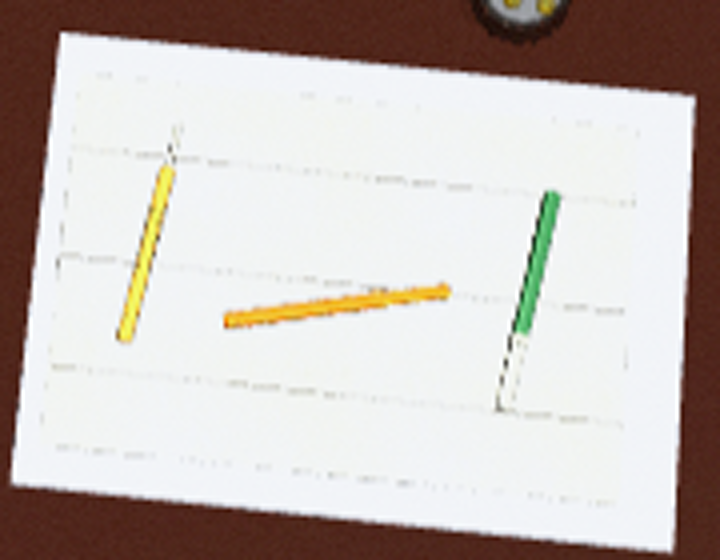

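```bash
cat >> h.py <<'E'
def comp(p,lo,hi,amin=20):
    h=cv2.cvtColor(p,cv2.COLOR_RGB2HSV); m=cv2.inRange(h,lo,hi)
    k,l,st,ce=cv2.connectedComponentsWithStats(m); return [(st[i],ce[i],np.argwhere(l==i)[:,::-1]) for i in range(1,k) if st[i][4]>=amin]
def line(n,pix,z):
    P=np.array([cast(n,u,v,z)[:2] for u,v in pix]);r=cv2.minAreaRect((P*1000).astype(np.float32)); m=P.mean(0)
    w,V=np.linalg.eigh(np.cov((P-m).T));a=V[:,1];s=(P-m)@a
    return m,np.degrees(np.arctan2(a[1],a[0])),m+a*s.min(),m+a*s.max(),np.array(r[0])/1000
E
python3 - <<'E'
from h import *
np.set_printoptions(precision=4,suppress=True)
for n,tag in(('top','t0'),('side','s0')):
    p=cv2.imread(f'pics/{tag}.png')[:,:,::-1].copy()
    for nm,lo,hi,z in(('blue',(100,120,80),(125,255,255),.027),('yel',(22,120,80),(34,255,255),.01),('green',(45,80,40),(85,255,255),.01),('orange',(8,150,100),(21,255,255),.01)):
        for st,ce,px in comp(p,lo,hi,30):
            m,a,e0,e1,c=line(n,px,z);print(n,nm,st,m,round(a,1),e0,e1,np.linalg.norm(e1-e0))
for u,v in((270.25,193.75),(257.5,291.5),(196,185.5),(181,283)):print(cast('top',u,v,.03))
d=np.load('pics/t0_d.npy');P=cloud('top',d)
for q in((130,210),(145,180),(150,165),(118,267),(190,186),(180,284),(232,236),(306,140),(435,185),(220,135),(214,123)):print(q,P[q[1],q[0]])
E
```

```text
top blue [125 194  14  33 273] [0.5667 0.3895] -178.5 [0.6086 0.3907] [0.5261 0.3885] 0.08254482146783958
top blue [206 200  14  77 162] [0.5212 0.1773] -179.4 [0.6184 0.1784] [0.4232 0.1762] 0.19519909763252963
top blue [235 203  13  77 166] [0.5207 0.1059] -179.4 [0.6188 0.1068] [0.4238 0.1049] 0.1950346317733516
top yel [235 212   5  28  30] [0.5604 0.1231] -179.5 [0.5974 0.1234] [0.5265 0.1228] 0.0709296356006733
top yel [228 227   6  17  56] [0.535  0.1351] 179.0 [0.5568 0.1347] [0.5142 0.1354] 0.042572945347217006
top yel [330 237  13  43 131] [ 0.5078 -0.1352] 172.2 [ 0.5631 -0.1428] [ 0.4529 -0.1277] 0.11126582572845657
top yel [357 267  56   9 100] [ 0.4892 -0.2592] 104.3 [ 0.5063 -0.3262] [ 0.4719 -0.1915] 0.1389638518408716
top green [428 243  12  35 140] [ 0.5303 -0.3795] 171.3 [ 0.5757 -0.3864] [ 0.4856 -0.3726] 0.09113503633719511
top orange [494 230  17  55 216] [ 0.5615 -0.5493] 168.8 [ 0.6304 -0.5629] [ 0.4881 -0.5348] 0.1451127440416857
top orange [  0 293   8  22 129] [0.3031 0.6655] -172.1 [0.3261 0.6687] [0.2749 0.6616] 0.05165113172947378
side blue [243  92  26 
[... 540 characters left out ...]
  16   9  94] [0.5412 0.183 ] -170.7 [0.566 0.187] [0.5176 0.1791] 0.049040659267390964
side orange [247 185  69  16 164] [0.5326 0.1478] -179.5 [0.6304 0.1487] [0.4384 0.147 ] 0.19202486296793467
side orange [298 280  42  44 239] [ 0.4889 -0.2607] 104.1 [ 0.5061 -0.3289] [ 0.4714 -0.1916] 0.1415869974020318Traceback (most recent call last):
  File "<stdin>", line 7, in <module>
  File "h.py", line 20, in line
    P=np.array([cast(n,u,v,z)[:2] for u,v in pix]);r=cv2.minAreaRect((P*1000).astype(np.float32)); m=P.mean(0)
                ~~~~^^^^^^^^^
  File "h.py", line 6, in cast
    c=camera_model(n);R=np.array(c['R']);t=np.array(c['t'])
ValueError: time passes only in moves, steps and waits
```

```bash
sed -i 's/^import numpy.*/import numpy as np, cv2, functools\ncamera_model=functools.lru_cache(camera_model)/' h.py
python3 - <<'E'
from h import *
np.set_printoptions(precision=4,suppress=True)
p=cv2.imread('pics/t0.png')[:,:,::-1].copy()
for st,ce,px in comp(p,(15,120,80),(34,255,255),30): 
    if st[0]<240 and st[0]>200: print('bar',st,line('top',px,.054)[:4])
p=cv2.imread('pics/s0.png')[:,:,::-1].copy()
for st,ce,px in comp(p,(8,120,80),(34,255,255),30): 
    if 270<st[0]<276: print('barside',st,line('side',px,.049)[:4])
for u,v in((270.25,193.75),(257.5,291.5),(196,185.5),(181,283)):print(cast('top',u,v,.03))
d=np.load('pics/t0_d.npy');P=cloud('top',d)
for q in((130,210),(145,162),(118,267),(232,236),(306,140),(435,185),(220,135),(214,123),(300,420),(391,362),(370,250)):print(q,P[q[1],q[0]])
E
```

```text
bar [224 201  11  74 141] (array([0.5226, 0.1283]), np.float64(-179.7833248158377), array([0.613 , 0.1287]), array([0.4294, 0.128 ]))
bar [230 201  12  75 120] (array([0.5241, 0.1146]), np.float64(-179.35596899440122), array([0.615 , 0.1156]), array([0.4287, 0.1135]))
barside [273 181  17   9 103] (array([0.5269, 0.1233]), np.float64(-170.02927508528833), array([0.5519, 0.1277]), array([0.5038, 0.1192]))
[0.649  0.0489 0.03  ]
[0.3994 0.0458 0.03  ]
[0.6487 0.239  0.03  ]
[0.3985 0.2342 0.03  ]
(130, 210) [0.5207 0.3155 0.2269]
(145, 162) [0.639  0.3124 0.204 ]
(118, 267) [0.3996 0.3283 0.1976]
(232, 236) [0.5244 0.1237 0.0542]
(306, 140) [ 0.79   -0.026   0.0635]
(435, 185) [ 0.7277 -0.368   0.0102]
(220, 135) [0.7605 0.1807 0.1073]
(214, 123) [0.7728 0.1895 0.1479]
(300, 420) [ 0.1115 -0.0937  0.0023]
(391, 362) [ 0.2697 -0.2951  0.0105]
(370, 250) [ 0.5401 -0.2185 -0.0012]
```

```bash
cat >> h.py <<'E'
def plan(*steps):
    """steps: (x,y,z,yaw) -> turn (deg, share total) then shift in tool axes"""
    s=get_state();R=np.array(s['orientation']);p=np.array(s['tool_pos']);yaw=np.degrees(np.arctan2(R[1,0],R[0,0]))
    print('now',s['time_s'],p.round(4),'yaw',round(yaw,2),'tilt(wx,wy share)',np.round(np.degrees([R[2,1],-R[2,0]])/6,3),'gap',round(s['finger_gap'],4),'gf',round(s['grasp_force'],1),'F',np.round(s['force'],1),'j7',round(s['qpos'][6],1))
    for x,y,z,w in steps:
        t=(yaw-w+180)%360-180; yaw=w; c,sn=np.cos(np.radians(w)),np.sin(np.radians(w));d=np.array([x,y,z])-p;p=p+d
        v=np.array([c*d[0]+sn*d[1],sn*d[0]-c*d[1],-d[2]])*10;n=int(np.ceil(max(np.linalg.norm(v)/.4,.01)))
        print((x,y,z,w),'wz total',round(t/6,2),'shift total',v.round(3),'rows',n,'each',(v/n).round(3))
E
python3 - <<'E'
from h import *
plan((.48,-.35,.23,.9),(.526,.1245,.15,.9),(.526,.1245,.034,.9))
E
```

```text
now 0.1 [ 0.1898 -0.595   0.2304] yaw 17.7 tilt(wx,wy share) [-0.017  0.   ] gap 0.0853 gf 0.0 F [-0.5 -0.4  0.2] j7 -2.7
(0.48, -0.35, 0.23, 0.9) wz total 2.8 shift total [ 2.94  -2.404  0.004] rows 10 each [ 0.294 -0.24   0.   ]
(0.526, 0.1245, 0.15, 0.9) wz total 0.0 shift total [ 0.534 -4.737  0.8  ] rows 13 each [ 0.041 -0.364  0.062]
(0.526, 0.1245, 0.034, 0.9) wz total 0.0 shift total [0.   0.   1.16] rows 3 each [0.    0.    0.387]
```

Request:
play_rows:
  targets:
    - {"wz": 0.7}
    - {"wz": 0.7}
    - {"wz": 0.7}
    - {"wz": 0.7}
    - {"dx": 0.29,"dy": -0.24}
    - {"dx": 0.29,"dy": -0.24}
    - {"dx": 0.29,"dy": -0.24}
    - {"dx": 0.29,"dy": -0.24}
  jaw: -0.5
  force: 40

```text
invalid input
```

Request:
play_rows:
  targets:
    - {"dx": 0.29,"dy": -0.24}
    - {"dx": 0.29,"dy": -0.24}
    - {"dx": 0.29,"dy": -0.24}
    - {"dx": 0.29,"dy": -0.24}
    - {"dx": 0.29,"dy": -0.24}
    - {"dx": 0.29,"dy": -0.24}
    - {"dx": 0.04,"dy": -0.36}
    - {"dx": 0.04,"dy": -0.36}

```text
invalid input
```

Request:
play_rows:
  targets:
    - {"dx": 0.04,"dy": -0.36}
    - {"dx": 0.04,"dy": -0.36}
    - {"dx": 0.04,"dy": -0.36}
    - {"dx": 0.04,"dy": -0.36}
    - {"dx": 0.04,"dy": -0.36}
    - {"dx": 0.04,"dy": -0.36}
    - {"dx": 0.04,"dy": -0.36}
    - {"dx": 0.04,"dy": -0.36}

```text
invalid input
```

Run:
```python
from h import *
plan((.526,.1245,.15,.9),(.526,.1245,.034,.9))
```

```text
now 0.1 [ 0.1898 -0.595   0.2304] yaw 17.7 tilt(wx,wy share) [-0.017  0.   ] gap 0.0853 gf 0.0 F [-0.5 -0.4  0.2] j7 -2.7
(0.526, 0.1245, 0.15, 0.9) wz total 2.8 shift total [ 3.474 -7.141  0.804] rows 20 each [ 0.174 -0.357  0.04 ]
(0.526, 0.1245, 0.034, 0.9) wz total 0.0 shift total [-0.    0.    1.16] rows 3 each [-0.     0.     0.387]
```

Request:
play_rows:
  targets:
    - {"dx": 0,"dy": 0,"dz": 0,"wx": 0,"wy": 0,"wz": 0.7}
    - {"dx": 0,"dy": 0,"dz": 0,"wx": 0,"wy": 0,"wz": 0.7}
    - {"dx": 0,"dy": 0,"dz": 0,"wx": 0,"wy": 0,"wz": 0.7}
    - {"dx": 0,"dy": 0,"dz": 0,"wx": 0,"wy": 0,"wz": 0.7}
    - {"dx": 0.29,"dy": -0.24,"dz": 0,"wx": 0,"wy": 0,"wz": 0}
    - {"dx": 0.29,"dy": -0.24,"dz": 0,"wx": 0,"wy": 0,"wz": 0}
    - {"dx": 0.29,"dy": -0.24,"dz": 0,"wx": 0,"wy": 0,"wz": 0}
    - {"dx": 0.29,"dy": -0.24,"dz": 0,"wx": 0,"wy": 0,"wz": 0}
  jaw: -0.5
  force: 40

```text
time_s: 0.77
tool_pos: [0.3053, -0.4962, 0.2308]
orientation: [[1.0, 0.015, -0.0], [0.015, -1.0, 0.001], [-0.0, -0.001, -1.0]]
force: [1.7, -0.4, 0.7]
finger_gap: 0.0643
grasp_force: 0.0
```

Request:
play_rows:
  targets:
    - {"dx": 0.29,"dy": -0.24,"dz": 0,"wx": 0,"wy": 0,"wz": 0}
    - {"dx": 0.29,"dy": -0.24,"dz": 0,"wx": 0,"wy": 0,"wz": 0}
    - {"dx": 0.29,"dy": -0.24,"dz": 0,"wx": 0,"wy": 0,"wz": 0}
    - {"dx": 0.29,"dy": -0.24,"dz": 0,"wx": 0,"wy": 0,"wz": 0}
    - {"dx": 0.29,"dy": -0.24,"dz": 0,"wx": 0,"wy": 0,"wz": 0}
    - {"dx": 0.29,"dy": -0.24,"dz": 0,"wx": 0,"wy": 0,"wz": 0}
    - {"dx": 0.04,"dy": -0.36,"dz": 0,"wx": 0,"wy": 0,"wz": 0}
    - {"dx": 0.04,"dy": -0.36,"dz": 0,"wx": 0,"wy": 0,"wz": 0}

```text
time_s: 1.43
tool_pos: [0.484, -0.2768, 0.23]
orientation: [[1.0, 0.017, -0.001], [0.017, -1.0, 0.001], [-0.001, -0.001, -1.0]]
force: [0.6, -0.3, 0.8]
finger_gap: 0.064
grasp_force: 0.0
```

Request:
play_rows:
  targets:
    - {"dx": 0.04,"dy": -0.36,"dz": 0,"wx": 0,"wy": 0,"wz": 0}
    - {"dx": 0.04,"dy": -0.36,"dz": 0,"wx": 0,"wy": 0,"wz": 0}
    - {"dx": 0.04,"dy": -0.36,"dz": 0,"wx": 0,"wy": 0,"wz": 0}
    - {"dx": 0.04,"dy": -0.36,"dz": 0,"wx": 0,"wy": 0,"wz": 0}
    - {"dx": 0.04,"dy": -0.36,"dz": 0,"wx": 0,"wy": 0,"wz": 0}
    - {"dx": 0.04,"dy": -0.36,"dz": 0,"wx": 0,"wy": 0,"wz": 0}
    - {"dx": 0.04,"dy": -0.36,"dz": 0,"wx": 0,"wy": 0,"wz": 0}
    - {"dx": 0.04,"dy": -0.36,"dz": 0,"wx": 0,"wy": 0,"wz": 0}

```text
time_s: 2.1
tool_pos: [0.5101, 0.0113, 0.2311]
orientation: [[1.0, 0.015, -0.0], [0.015, -1.0, -0.0], [-0.0, 0.0, -1.0]]
force: [0.3, -0.7, 0.0]
finger_gap: 0.0638
grasp_force: 0.0
```

Run:
```python
from h import *
plan((.526,.1245,.11,.9),(.526,.1245,.034,.9))
```

```text
now 2.1 [0.5101 0.0113 0.2311] yaw 0.88 tilt(wx,wy share) [0.001 0.004] gap 0.0638 gf 0.0 F [ 0.3 -0.7  0. ] j7 -97.0
(0.526, 0.1245, 0.11, 0.9) wz total -0.0 shift total [ 0.176 -1.129  1.211] rows 5 each [ 0.035 -0.226  0.242]
(0.526, 0.1245, 0.034, 0.9) wz total 0.0 shift total [0.   0.   0.76] rows 2 each [0.   0.   0.38]
```

Request:
play_rows:
  targets:
    - {"dx": 0.035,"dy": -0.226,"dz": 0.24,"wx": 0,"wy": 0,"wz": 0}
    - {"dx": 0.035,"dy": -0.226,"dz": 0.24,"wx": 0,"wy": 0,"wz": 0}
    - {"dx": 0.035,"dy": -0.226,"dz": 0.24,"wx": 0,"wy": 0,"wz": 0}
    - {"dx": 0.035,"dy": -0.226,"dz": 0.24,"wx": 0,"wy": 0,"wz": 0}
    - {"dx": 0.035,"dy": -0.226,"dz": 0.24,"wx": 0,"wy": 0,"wz": 0}
    - {"dx": 0,"dy": 0,"dz": 0,"wx": 0,"wy": 0,"wz": 0}
    - {"dx": 0,"dy": 0,"dz": 0,"wx": 0,"wy": 0,"wz": 0}
    - {"dx": 0,"dy": 0,"dz": 0,"wx": 0,"wy": 0,"wz": 0}
  jaw: -0.2

```text
time_s: 2.77
tool_pos: [0.5265, 0.1223, 0.1115]
orientation: [[1.0, 0.015, -0.0], [0.015, -1.0, -0.0], [-0.0, 0.0, -1.0]]
force: [0.2, -0.6, -0.7]
finger_gap: 0.0513
grasp_force: 0.0
```

Run:
```python
from h import *
plan((.526,.1245,.034,.9))
p,d=look('top','t1');look('side','s1')
a=cv2.imread('pics/t1.png')[170:310,110:300];b=cv2.imread('pics/s1.png')[150:240,200:360]
cv2.imwrite('pics/c3.png',np.vstack([cv2.resize(a,(480,354)),cv2.resize(b,(480,246))][:2]))
```

```text
now 2.7667 [0.5265 0.1223 0.1115] yaw 0.88 tilt(wx,wy share) [0.003 0.002] gap 0.0513 gf 0.0 F [ 0.2 -0.6 -0.7] j7 -112.9
(0.526, 0.1245, 0.034, 0.9) wz total -0.0 shift total [-0.004 -0.022  0.775] rows 2 each [-0.002 -0.011  0.388]
```

View pics/c3.png

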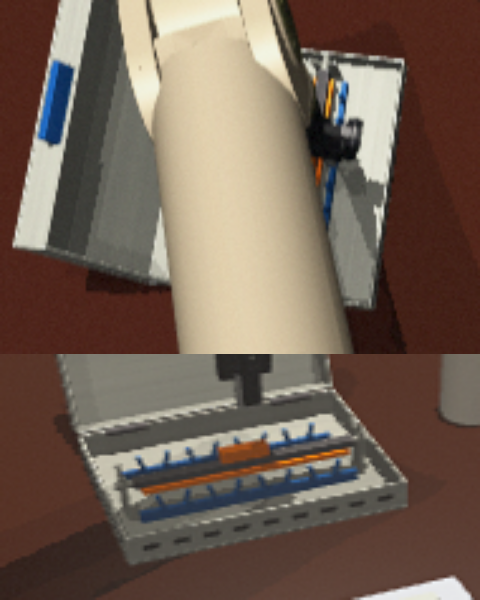

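Gripper stands above the orange grip block (lower panel, block at (243,447), fingers above at (250,390)).

Request:
play_rows:
  targets:
    - {"dx": 0,"dy": -0.02,"dz": 0.2,"wx": 0,"wy": 0,"wz": 0}
    - {"dx": 0,"dy": 0,"dz": 0.2,"wx": 0,"wy": 0,"wz": 0}
    - {"dx": 0,"dy": 0,"dz": 0.2,"wx": 0,"wy": 0,"wz": 0}
    - {"dx": 0,"dy": 0,"dz": 0.16,"wx": 0,"wy": 0,"wz": 0}
    - {"dx": 0,"dy": 0,"dz": 0,"wx": 0,"wy": 0,"wz": 0}
    - {"dx": 0,"dy": 0,"dz": 0,"wx": 0,"wy": 0,"wz": 0}

```text
time_s: 3.37
tool_pos: [0.5265, 0.1239, 0.0358]
orientation: [[1.0, 0.014, -0.0], [0.014, -1.0, -0.0], [-0.0, 0.0, -1.0]]
force: [0.3, -0.1, 0.7]
finger_gap: 0.0515
grasp_force: 0.0
```

Request:
play_rows:
  targets:
    - {"dx": 0,"dy": 0,"dz": 0,"wx": 0,"wy": 0,"wz": 0}
    - {"dx": 0,"dy": 0,"dz": 0,"wx": 0,"wy": 0,"wz": 0}
    - {"dx": 0,"dy": 0,"dz": 0,"wx": 0,"wy": 0,"wz": 0}
    - {"dx": 0,"dy": 0,"dz": 0,"wx": 0,"wy": 0,"wz": 0}
    - {"dx": 0,"dy": 0,"dz": 0,"wx": 0,"wy": 0,"wz": 0}
    - {"dx": 0,"dy": 0,"dz": 0,"wx": 0,"wy": 0,"wz": 0}
  jaw: 1
  force: 50

```text
time_s: 3.87
tool_pos: [0.5273, 0.1264, 0.0368]
orientation: [[1.0, 0.016, 0.003], [0.016, -1.0, 0.002], [0.003, -0.002, -1.0]]
force: [-0.5, 3.6, 6.4]
finger_gap: 0.0106
grasp_force: 50.8
```

Request:
play_rows:
  targets:
    - {"dx": 0,"dy": -0.02,"dz": -0.05,"wx": 0,"wy": 0,"wz": 0}
    - {"dx": 0,"dy": 0,"dz": -0.05,"wx": 0,"wy": 0,"wz": 0}
    - {"dx": 0,"dy": 0,"dz": -0.05,"wx": 0,"wy": 0,"wz": 0}
    - {"dx": 0,"dy": 0,"dz": 0,"wx": 0,"wy": 0,"wz": 0}
    - {"dx": 0,"dy": 0,"dz": 0,"wx": 0,"wy": 0,"wz": 0}

```text
time_s: 4.28
tool_pos: [0.5264, 0.1265, 0.0506]
orientation: [[1.0, 0.015, 0.0], [0.015, -1.0, -0.0], [0.0, 0.0, -1.0]]
force: [-0.5, 0.5, -1.6]
finger_gap: 0.0112
grasp_force: 49.4
```

Run:
```python
from h import *
plan()
look('side','s2')
b=cv2.imread('pics/s2.png')[140:240,200:360]
cv2.imwrite('pics/c4.png',cv2.resize(b,None,fx=4,fy=4))
```

```text
now 4.2833 [0.5264 0.1265 0.0506] yaw 0.87 tilt(wx,wy share) [ 0.003 -0.005] gap 0.0112 gf 49.4 F [-0.5  0.5 -1.6] j7 -115.3
```

View pics/c4.png

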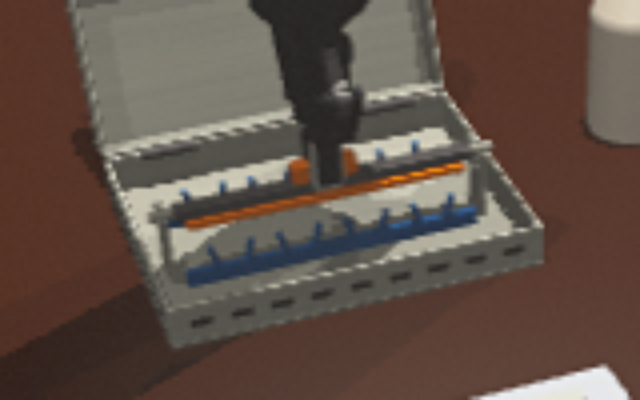

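Request:
play_rows:
  targets:
    - {"dx": 0,"dy": 0,"dz": -0.12,"wx": 0,"wy": 0,"wz": 0}
    - {"dx": 0,"dy": 0,"dz": -0.12,"wx": 0,"wy": 0,"wz": 0}
    - {"dx": 0,"dy": 0,"dz": -0.12,"wx": 0,"wy": 0,"wz": 0}
    - {"dx": 0,"dy": 0,"dz": -0.12,"wx": 0,"wy": 0,"wz": 0}
    - {"dx": 0,"dy": 0,"dz": -0.1,"wx": 0,"wy": 0,"wz": 0}
    - {"dx": 0,"dy": 0,"dz": 0,"wx": 0,"wy": 0,"wz": 0}
    - {"dx": 0,"dy": 0,"dz": 0,"wx": 0,"wy": 0,"wz": 0}
    - {"dx": 0,"dy": 0,"dz": 0,"wx": 0,"wy": 0,"wz": 0}

```text
time_s: 5.0
tool_pos: [0.526, 0.1268, 0.1081]
orientation: [[1.0, 0.016, -0.0], [0.016, -1.0, -0.0], [-0.0, 0.0, -1.0]]
force: [-0.6, -0.2, -2.4]
finger_gap: 0.0107
grasp_force: 49.4
```

Request:
play_rows:
  targets:
    - {"dx": 0,"dy": 0.2,"dz": 0,"wx": 0,"wy": 0,"wz": 0}
    - {"dx": 0,"dy": 0.24,"dz": 0,"wx": 0,"wy": 0,"wz": 0}
    - {"dx": 0,"dy": 0.24,"dz": 0,"wx": 0,"wy": 0,"wz": 0}
    - {"dx": 0,"dy": 0.24,"dz": 0,"wx": 0,"wy": 0,"wz": 0}
    - {"dx": 0,"dy": 0.24,"dz": 0,"wx": 0,"wy": 0,"wz": 0}
    - {"dx": 0,"dy": 0.24,"dz": 0,"wx": 0,"wy": 0,"wz": 0}
    - {"dx": 0,"dy": 0,"dz": 0,"wx": 0,"wy": 0,"wz": 0}
    - {"dx": 0,"dy": 0,"dz": 0,"wx": 0,"wy": 0,"wz": 0}

```text
time_s: 5.67
tool_pos: [0.5278, -0.015, 0.1074]
orientation: [[1.0, 0.012, -0.002], [0.012, -1.0, -0.0], [-0.002, 0.0, -1.0]]
force: [0.1, 0.7, -1.4]
finger_gap: 0.0109
grasp_force: 49.4
```

Run:
```python
from h import *
plan((.5264,-.015,.0115,.9))
look('top','t2');p,d=look('side','s2b')
a=cv2.imread('pics/t2.png')[170:310,110:300];b=cv2.imread('pics/s2b.png')[130:270,200:390]
cv2.imwrite('pics/c5.png',np.hstack([cv2.resize(a,(400,295)),cv2.resize(b,(400,295))]))
```

```text
now 5.6667 [ 0.5278 -0.015   0.1074] yaw 0.68 tilt(wx,wy share) [0.003 0.017] gap 0.0109 gf 49.4 F [ 0.1  0.7 -1.4] j7 -97.1
(0.5264, -0.015, 0.0115, 0.9) wz total -0.04 shift total [-0.014 -0.001  0.959] rows 3 each [-0.005 -0.     0.32 ]
```

View pics/c5.png

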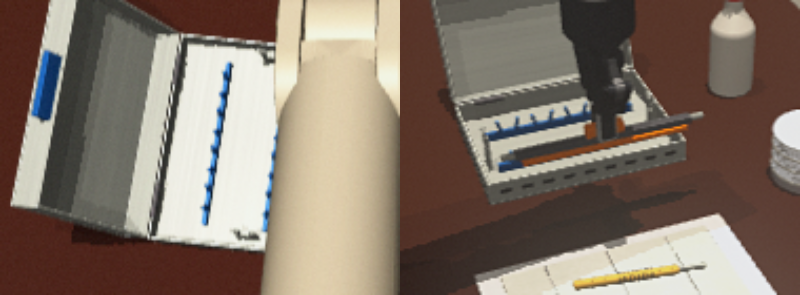

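The bar hangs level in the gripper beside the cassette (right panel, block (605,130)). Now lower it.

Request:
play_rows:
  targets:
    - {"dx": 0,"dy": 0,"dz": 0.2,"wx": 0,"wy": 0,"wz": 0}
    - {"dx": 0,"dy": 0,"dz": 0.25,"wx": 0,"wy": 0,"wz": 0}
    - {"dx": 0,"dy": 0,"dz": 0.2,"wx": 0,"wy": 0,"wz": 0}
    - {"dx": 0,"dy": 0,"dz": 0.15,"wx": 0,"wy": 0,"wz": 0}
    - {"dx": 0,"dy": 0,"dz": 0.08,"wx": 0,"wy": 0,"wz": 0}
    - {"dx": 0,"dy": 0,"dz": 0.05,"wx": 0,"wy": 0,"wz": 0}
    - {"dx": 0,"dy": 0,"dz": 0,"wx": 0,"wy": 0,"wz": 0}
    - {"dx": 0,"dy": 0,"dz": 0,"wx": 0,"wy": 0,"wz": 0}

```text
time_s: 6.43
tool_pos: [0.5288, -0.0124, 0.0159]
orientation: [[1.0, 0.016, 0.001], [0.016, -1.0, 0.0], [0.001, -0.0, -1.0]]
force: [0.7, -1.1, -1.9]
finger_gap: 0.011
grasp_force: 49.4
```

Request:
play_rows:
  targets:
    - {"dx": 0,"dy": 0,"dz": 0.02,"wx": 0,"wy": 0,"wz": 0}
    - {"dx": 0,"dy": 0,"dz": 0.02,"wx": 0,"wy": 0,"wz": 0}
    - {"dx": 0,"dy": 0,"dz": 0,"wx": 0,"wy": 0,"wz": 0}
    - {"dx": 0,"dy": 0,"dz": 0,"wx": 0,"wy": 0,"wz": 0}

```text
time_s: 6.77
tool_pos: [0.5286, -0.0131, 0.0116]
orientation: [[1.0, 0.015, 0.0], [0.015, -1.0, -0.0], [0.0, 0.0, -1.0]]
force: [0.6, 0.1, -0.9]
finger_gap: 0.0108
grasp_force: 49.4
```

Request:
play_rows:
  targets:
    - {"dx": 0,"dy": 0,"dz": 0.012,"wx": 0,"wy": 0,"wz": 0}
    - {"dx": 0,"dy": 0,"dz": 0,"wx": 0,"wy": 0,"wz": 0}
    - {"dx": 0,"dy": 0,"dz": 0,"wx": 0,"wy": 0,"wz": 0}
    - {"dx": 0,"dy": 0,"dz": 0,"wx": 0,"wy": 0,"wz": 0}

```text
time_s: 7.1
tool_pos: [0.5288, -0.0129, 0.0109]
orientation: [[1.0, 0.016, 0.001], [0.016, -1.0, -0.0], [0.001, 0.0, -1.0]]
force: [-1.8, 0.4, 5.5]
finger_gap: 0.0105
grasp_force: 49.9
```

Touched down at TCP z 0.0109. Release and rise.

Request:
play_rows:
  targets:
    - {"dx": 0,"dy": 0,"dz": 0,"wx": 0,"wy": 0,"wz": 0}
    - {"dx": 0,"dy": 0,"dz": 0,"wx": 0,"wy": 0,"wz": 0}
    - {"dx": 0,"dy": 0,"dz": 0,"wx": 0,"wy": 0,"wz": 0}
    - {"dx": 0,"dy": 0,"dz": -0.2,"wx": 0,"wy": 0,"wz": 0}
    - {"dx": 0,"dy": 0,"dz": -0.3,"wx": 0,"wy": 0,"wz": 0}
    - {"dx": 0,"dy": 0,"dz": -0.3,"wx": 0,"wy": 0,"wz": 0}
    - {"dx": 0,"dy": 0,"dz": -0.3,"wx": 0,"wy": 0,"wz": 0}
    - {"dx": 0,"dy": 0,"dz": -0.1,"wx": 0,"wy": 0,"wz": 0}
  jaw: -0.2

```text
time_s: 7.77
tool_pos: [0.5307, -0.0128, 0.1348]
orientation: [[1.0, 0.016, 0.006], [0.016, -1.0, -0.0], [0.006, 0.0, -1.0]]
force: [1.9, 0.3, -0.1]
finger_gap: 0.0516
grasp_force: 0.0
```

```bash
cat >> h.py <<'E'
def instr(tag,n='top'):
    p=cv2.imread(f'pics/{tag}.png')[:,:,::-1].copy()
    for nm,lo,hi,z in(('yel',(23,120,80),(34,255,255),.009),('green',(45,80,40),(85,255,255),.009),('orange',(8,120,100),(22,255,255),.009)):
        for st,ce,px in comp(p,lo,hi,30):
            m,a,e0,e1,c=line(n,px,z);print(n,nm,st,m.round(4),round(a,1),e0.round(4),e1.round(4),np.linalg.norm(e1-e0).round(4))
E
python3 - <<'E'
from h import *
look('top','t3');look('side','s3')
instr('t3');instr('s3','side')
plan((.4,-.2,.12,-7.8),(.521,-.1373,.06,-7.8),(.521,-.1373,.0045,-7.8))
E
```

```text
top yel [330 237  13  43 128] [ 0.5078 -0.1352] 172.1 [ 0.5633 -0.1428] [ 0.453  -0.1276] 0.1113
top green [428 243  12  35 140] [ 0.5305 -0.3797] 171.3 [ 0.5759 -0.3866] [ 0.4857 -0.3728] 0.0912
top orange [494 230  17  55 227] [ 0.5614 -0.5494] 168.8 [ 0.6307 -0.5632] [ 0.4883 -0.5349] 0.1452
top orange [356 268  42   9 125] [ 0.4841 -0.2394] 104.8 [ 0.4975 -0.2902] [ 0.4708 -0.1889] 0.1047
top orange [  0 293   8  22 128] [0.3032 0.6662] -172.1 [0.3262 0.6693] [0.2749 0.6623] 0.0517
side yel [283 256  49   9  85] [ 0.5111 -0.1351] 171.8 [ 0.5638 -0.1428] [ 0.4547 -0.127 ] 0.1102
side green [337 334  49  12 185] [ 0.5307 -0.38  ] 171.3 [ 0.576  -0.3869] [ 0.4855 -0.3731] 0.0916
side orange [155  85  27  49 579] [0.3016 0.8432] 89.9 [0.3011 0.6359] [0.3022 1.0856] 0.4497
side orange [290 219  18  10 114] [0.5338 0.0006] -172.5 [0.5578 0.0037] [ 0.5094 -0.0026] 0.0489
side orange [263 222  74  20 208] [ 0.5271 -0.0292] -179.1 [ 0.6219 -0.0278] [ 0.4334 -0.0306] 0.1885
side orange [283 257  50  10  95] [ 0.5041 -0.1399] 172.3 [ 0.5645 -0.148 ] [ 0.4529 -0.1329] 0.1126
side orange [298 280  42  45 267] [ 0.4894 -0.2613] 104.0 [ 0.5063 -0.3291] [ 0.4719 -0.1906] 0.1427
side orange [377 406  88  19 621] [ 0.5601 -0.5511] 168.7 [ 0.6291 -0.5649] [ 0.4881 -0.5367] 0.1438
now 7.8667 [ 0.5302 -0.013   0.1327] yaw 0.89 tilt(wx,wy share) [ 0.004 -0.049] gap 0.0513 gf 0.0 F [ 0.4 -0.1 -0.7] j7 -96.6
(0.4, -0.2, 0.12, -7.8) wz total 1.45 shift total [-1.036  2.029  0.127] rows 6 each [-0.173  0.338  0.021]
(0.521, -0.1373, 0.06, -7.8) wz total 0.0 shift total [ 1.114 -0.785  0.6  ] rows 4 each [ 0.278 -0.196  0.15 ]
(0.521, -0.1373, 0.0045, -7.8) wz total 0.0 shift total [ 0.    -0.     0.555] rows 2 each [ 0.    -0.     0.278]
```

View pics/s3.png

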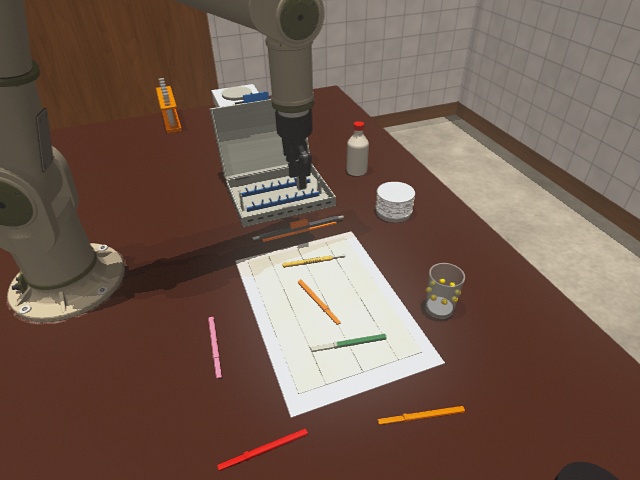

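The bar stands at (297,226), yellow-handled seeker at (313,261) and green spatula at (350,342) unmoved.

Request:
play_rows:
  targets:
    - {"dx": 0,"dy": 0,"dz": 0,"wx": 0,"wy": 0.05,"wz": 0.72}
    - {"dx": 0,"dy": 0,"dz": 0,"wx": 0,"wy": 0,"wz": 0.73}
    - {"dx": 0.02,"dy": 0.31,"dz": 0.18,"wx": 0,"wy": 0,"wz": 0}
    - {"dx": 0.02,"dy": 0.31,"dz": 0.18,"wx": 0,"wy": 0,"wz": 0}
    - {"dx": 0.02,"dy": 0.31,"dz": 0.18,"wx": 0,"wy": 0,"wz": 0}
    - {"dx": 0.02,"dy": 0.31,"dz": 0.18,"wx": 0,"wy": 0,"wz": 0}
    - {"dx": 0,"dy": 0,"dz": 0,"wx": 0,"wy": 0,"wz": 0}
    - {"dx": 0,"dy": 0,"dz": 0,"wx": 0,"wy": 0,"wz": 0}

```text
time_s: 8.53
tool_pos: [0.5173, -0.1392, 0.0551]
orientation: [[0.99, -0.14, -0.0], [-0.14, -0.99, 0.001], [-0.0, -0.001, -1.0]]
force: [0.3, 0.2, 0.1]
finger_gap: 0.0511
grasp_force: 0.0
```

Run:
```python
from h import *
look('side','s4')
instr('s4','side')
plan((.5205,-.1372,.0045,-7.8))
```

```text
side green [337 334  49  12 185] [ 0.5309 -0.38  ] 171.4 [ 0.576  -0.3869] [ 0.4855 -0.3731] 0.0916
side orange [155  85  27  49 579] [0.3016 0.8437] 89.9 [0.3013 0.6359] [0.302  1.0856] 0.4497
side orange [289 220  15   9  92] [0.5269 0.0016] -164.0 [0.5449 0.0067] [ 0.5085 -0.0037] 0.0379
side orange [323 222  14   5  38] [ 0.6033 -0.0282] -179.6 [ 0.6219 -0.028 ] [ 0.5861 -0.0283] 0.0358
side orange [262 230  42  12 114] [ 0.4828 -0.0295] -179.1 [ 0.5353 -0.0287] [ 0.4332 -0.0303] 0.1021
side orange [283 256  50  11 155] [ 0.5056 -0.1376] 172.5 [ 0.5648 -0.1454] [ 0.4532 -0.1307] 0.1127
side orange [298 280  42  45 276] [ 0.489 -0.26 ] 104.2 [ 0.5064 -0.329 ] [ 0.4715 -0.1907] 0.1427
side orange [377 406  88  19 623] [ 0.5601 -0.5511] 168.7 [ 0.6291 -0.5649] [ 0.4881 -0.5367] 0.1438
now 8.5833 [ 0.5186 -0.1371  0.0563] yaw -7.9 tilt(wx,wy share) [-0.013 -0.02 ] gap 0.0513 gf 0.0 F [1.3 0.3 0.2] j7 -92.2
(0.5205, -0.1372, 0.0045, -7.8) wz total -0.02 shift total [ 0.019 -0.002  0.518] rows 2 each [ 0.009 -0.001  0.259]
```

Request:
play_rows:
  targets:
    - {"dx": 0.02,"dy": 0,"dz": 0.15,"wx": 0,"wy": 0,"wz": 0}
    - {"dx": 0,"dy": 0,"dz": 0.15,"wx": 0,"wy": 0,"wz": 0}
    - {"dx": 0,"dy": 0,"dz": 0.14,"wx": 0,"wy": 0,"wz": 0}
    - {"dx": 0,"dy": 0,"dz": 0.06,"wx": 0,"wy": 0,"wz": 0}
    - {"dx": 0,"dy": 0,"dz": 0,"wx": 0,"wy": 0,"wz": 0}
    - {"dx": 0,"dy": 0,"dz": 0,"wx": 0,"wy": 0,"wz": 0}
    - {"dx": 0,"dy": 0,"dz": 0,"wx": 0,"wy": 0,"wz": 0}

```text
time_s: 9.17
tool_pos: [0.5229, -0.1368, 0.009]
orientation: [[0.991, -0.135, 0.007], [-0.135, -0.991, -0.0], [0.007, -0.001, -1.0]]
force: [0.3, -0.4, 0.1]
finger_gap: 0.0513
grasp_force: 0.0
```

Request:
play_rows:
  targets:
    - {"dx": 0,"dy": 0,"dz": 0,"wx": 0,"wy": 0,"wz": 0}
    - {"dx": 0,"dy": 0,"dz": 0,"wx": 0,"wy": 0,"wz": 0}
    - {"dx": 0,"dy": 0,"dz": 0,"wx": 0,"wy": 0,"wz": 0}
    - {"dx": 0,"dy": 0,"dz": 0,"wx": 0,"wy": 0,"wz": 0}
    - {"dx": 0,"dy": 0,"dz": 0,"wx": 0,"wy": 0,"wz": 0}
    - {"dx": 0,"dy": 0,"dz": 0,"wx": 0,"wy": 0,"wz": 0}
  jaw: 1
  force: 40

```text
time_s: 9.67
tool_pos: [0.5225, -0.1374, 0.0087]
orientation: [[0.991, -0.136, 0.006], [-0.136, -0.991, -0.0], [0.006, -0.001, -1.0]]
force: [-1.2, 1.0, 6.1]
finger_gap: 0.0072
grasp_force: 39.4
```

Request:
play_rows:
  targets:
    - {"dx": 0,"dy": 0,"dz": 0,"wx": 0,"wy": 0,"wz": 0}
    - {"dx": 0,"dy": 0,"dz": 0,"wx": 0,"wy": 0,"wz": 0}
    - {"dx": 0,"dy": 0,"dz": 0,"wx": 0,"wy": 0.06,"wz": 0}
    - {"dx": 0,"dy": 0,"dz": 0.03,"wx": 0,"wy": 0,"wz": 0}
    - {"dx": 0,"dy": 0,"dz": 0.02,"wx": 0,"wy": 0,"wz": 0}
    - {"dx": 0,"dy": 0,"dz": 0,"wx": 0,"wy": 0,"wz": 0}
    - {"dx": 0,"dy": 0,"dz": 0,"wx": 0,"wy": 0,"wz": 0}
  jaw: 0.2

```text
time_s: 10.25
tool_pos: [0.5219, -0.1372, 0.0027]
orientation: [[0.991, -0.136, 0.011], [-0.136, -0.991, -0.001], [0.011, -0.001, -1.0]]
force: [0.0, -0.3, -0.8]
finger_gap: 0.0341
grasp_force: 0.0
```

Run:
```python
from h import *
plan((.5205,-.1372,.0045,-7.8))
```

```text
now 10.25 [ 0.5219 -0.1372  0.0027] yaw -7.81 tilt(wx,wy share) [-0.008 -0.103] gap 0.0341 gf 0.0 F [ 0.  -0.3 -0.8] j7 -93.5
(0.5205, -0.1372, 0.0045, -7.8) wz total -0.0 shift total [-0.014  0.002 -0.018] rows 1 each [-0.014  0.002 -0.018]
```

Request:
play_rows:
  targets:
    - {"dx": -0.01,"dy": 0,"dz": -0.01,"wx": 0,"wy": -0.1,"wz": 0}
    - {"dx": 0,"dy": 0,"dz": 0,"wx": 0,"wy": 0,"wz": 0}
    - {"dx": 0,"dy": 0,"dz": 0,"wx": 0,"wy": 0,"wz": 0}

```text
time_s: 10.5
tool_pos: [0.5215, -0.1372, 0.0043]
orientation: [[0.991, -0.136, 0.001], [-0.136, -0.991, 0.0], [0.001, -0.001, -1.0]]
force: [-0.7, 0.4, 0.2]
finger_gap: 0.0337
grasp_force: 0.0
```

Request:
play_rows:
  targets:
    - {"dx": 0,"dy": 0,"dz": 0,"wx": 0,"wy": 0,"wz": 0}
    - {"dx": 0,"dy": 0,"dz": 0,"wx": 0,"wy": 0,"wz": 0}
    - {"dx": 0,"dy": 0,"dz": 0,"wx": 0,"wy": 0,"wz": 0}
    - {"dx": 0,"dy": 0,"dz": 0,"wx": 0,"wy": 0,"wz": 0}
    - {"dx": 0,"dy": 0,"dz": 0,"wx": 0,"wy": 0,"wz": 0}
    - {"dx": 0,"dy": 0,"dz": 0,"wx": 0,"wy": 0,"wz": 0}
  jaw: 1
  force: 40

```text
time_s: 11.0
tool_pos: [0.5214, -0.1371, 0.0043]
orientation: [[0.991, -0.136, 0.001], [-0.136, -0.991, 0.0], [0.001, -0.001, -1.0]]
force: [-0.2, 0.5, 2.0]
finger_gap: 0.0082
grasp_force: 39.9
```

Request:
play_rows:
  targets:
    - {"dx": 0,"dy": 0,"dz": -0.15,"wx": 0,"wy": 0,"wz": 0}
    - {"dx": 0,"dy": 0,"dz": -0.2,"wx": 0,"wy": 0,"wz": 0}
    - {"dx": 0,"dy": 0,"dz": -0.2,"wx": 0,"wy": 0,"wz": -0.25}
    - {"dx": 0,"dy": 0,"dz": 0,"wx": 0,"wy": 0,"wz": -0.6}
    - {"dx": 0,"dy": 0,"dz": 0,"wx": 0,"wy": 0,"wz": -0.9}
    - {"dx": 0,"dy": 0,"dz": 0,"wx": 0,"wy": 0,"wz": -0.9}
    - {"dx": 0,"dy": 0,"dz": 0,"wx": 0,"wy": 0,"wz": -0.9}
    - {"dx": 0,"dy": 0,"dz": 0,"wx": 0,"wy": 0,"wz": -0.9}

```text
time_s: 11.67
tool_pos: [0.5208, -0.1371, 0.0589]
orientation: [[0.945, 0.328, 0.001], [0.328, -0.945, 0.001], [0.001, -0.0, -1.0]]
force: [0.0, -0.0, -0.1]
finger_gap: 0.0082
grasp_force: 39.5
```

Request:
play_rows:
  targets:
    - {"dx": 0,"dy": 0,"dz": 0,"wx": 0,"wy": 0,"wz": -0.9}
    - {"dx": 0,"dy": 0,"dz": 0,"wx": 0,"wy": 0,"wz": -0.9}
    - {"dx": 0,"dy": 0,"dz": 0,"wx": 0,"wy": 0,"wz": -0.9}
    - {"dx": 0,"dy": 0,"dz": 0,"wx": 0,"wy": 0,"wz": -0.9}
    - {"dx": 0,"dy": 0,"dz": 0,"wx": 0,"wy": 0,"wz": -0.9}
    - {"dx": 0,"dy": 0,"dz": 0,"wx": 0,"wy": 0,"wz": -0.9}
    - {"dx": 0,"dy": 0,"dz": 0,"wx": 0,"wy": 0,"wz": -0.9}
    - {"dx": 0,"dy": 0,"dz": 0,"wx": 0,"wy": 0,"wz": -0.9}

```text
time_s: 12.33
tool_pos: [0.5208, -0.1372, 0.0588]
orientation: [[0.464, 0.886, 0.001], [0.886, -0.464, 0.001], [0.001, 0.0, -1.0]]
force: [0.2, -0.2, -1.2]
finger_gap: 0.0085
grasp_force: 39.5
```

Request:
play_rows:
  targets:
    - {"dx": 0,"dy": 0,"dz": 0,"wx": 0,"wy": 0,"wz": -0.9}
    - {"dx": 0,"dy": 0,"dz": 0,"wx": 0,"wy": 0,"wz": -0.9}
    - {"dx": 0,"dy": 0,"dz": 0,"wx": 0,"wy": 0,"wz": -0.9}
    - {"dx": 0,"dy": 0,"dz": 0,"wx": 0,"wy": 0,"wz": -0.9}
    - {"dx": 0,"dy": 0,"dz": 0,"wx": 0,"wy": 0,"wz": -0.9}
    - {"dx": 0,"dy": 0,"dz": 0,"wx": 0,"wy": 0,"wz": 0}
    - {"dx": 0,"dy": 0,"dz": 0,"wx": 0,"wy": 0,"wz": 0}

```text
time_s: 12.92
tool_pos: [0.5209, -0.1373, 0.0589]
orientation: [[0.019, 1.0, 0.001], [1.0, -0.019, 0.001], [0.001, 0.001, -1.0]]
force: [0.6, 0.3, 1.9]
finger_gap: 0.0086
grasp_force: 39.5
```

Run:
```python
from h import *
plan((.5465,.1424,.06,90.9))
look('top','t5');look('side','s5')
instr('s5','side')
b=cv2.imread('pics/s5.png')[140:320,180:420]
cv2.imwrite('pics/c6.png',cv2.resize(b,None,fx=3,fy=3))
```

```text
now 12.9167 [ 0.5209 -0.1373  0.0589] yaw 88.91 tilt(wx,wy share) [ 0.007 -0.008] gap 0.0086 gf 39.5 F [0.6 0.3 1.9] j7 -2.3
(0.5465, 0.1424, 0.06, 90.9) wz total -0.33 shift total [ 2.792  0.3   -0.011] rows 8 each [ 0.349  0.037 -0.001]
side green [337 334  49  12 186] [ 0.5309 -0.3801] 171.4 [ 0.576  -0.3869] [ 0.4855 -0.3731] 0.0916
side orange [155  85  27  48 577] [0.3017 0.8432] 89.9 [0.3012 0.6372] [0.3024 1.0843] 0.4471
side orange [262 231  35  11  97] [ 0.475  -0.0296] -178.9 [ 0.5182 -0.0288] [ 0.4332 -0.0304] 0.085
side orange [313 241  12  23  73] [ 0.5397 -0.1255] 88.2 [ 0.5387 -0.1565] [ 0.5413 -0.0768] 0.0798
side orange [298 280  42  45 274] [ 0.4894 -0.2612] 104.0 [ 0.5064 -0.329 ] [ 0.4718 -0.1906] 0.1427
side orange [377 406  88  19 623] [ 0.5601 -0.5511] 168.7 [ 0.6291 -0.5649] [ 0.4881 -0.5367] 0.1438
```

View pics/c6.png

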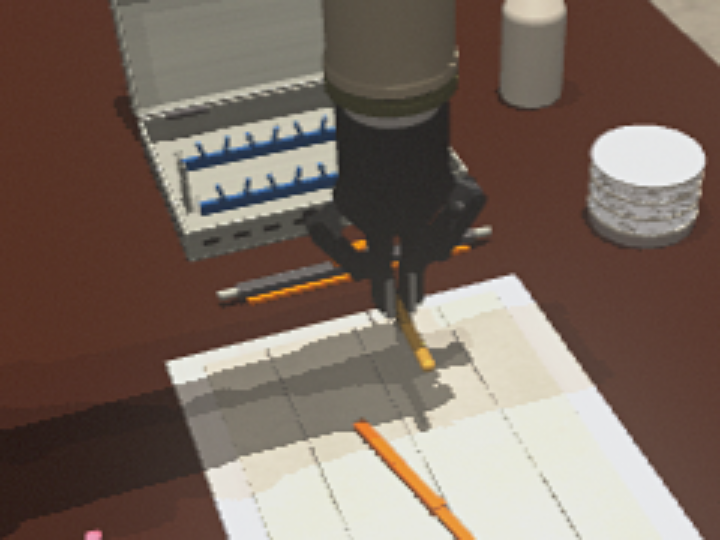

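Request:
play_rows:
  targets:
    - {"dx": 0.2,"dy": 0.04,"dz": 0,"wx": 0,"wy": 0,"wz": -0.33}
    - {"dx": 0.37,"dy": 0.037,"dz": 0,"wx": 0,"wy": 0,"wz": 0}
    - {"dx": 0.37,"dy": 0.037,"dz": 0,"wx": 0,"wy": 0,"wz": 0}
    - {"dx": 0.37,"dy": 0.037,"dz": 0,"wx": 0,"wy": 0,"wz": 0}
    - {"dx": 0.37,"dy": 0.037,"dz": 0,"wx": 0,"wy": 0,"wz": 0}
    - {"dx": 0.37,"dy": 0.037,"dz": 0,"wx": 0,"wy": 0,"wz": 0}
    - {"dx": 0.37,"dy": 0.037,"dz": 0,"wx": 0,"wy": 0,"wz": 0}
    - {"dx": 0.37,"dy": 0.037,"dz": 0,"wx": 0,"wy": 0,"wz": 0}

```text
time_s: 13.68
tool_pos: [0.5464, 0.1439, 0.0593]
orientation: [[-0.016, 1.0, 0.001], [1.0, 0.016, 0.0], [0.0, 0.001, -1.0]]
force: [1.0, 0.4, -0.1]
finger_gap: 0.0088
grasp_force: 39.5
```

Request:
play_rows:
  targets:
    - {"dx": 0,"dy": 0,"dz": 0,"wx": 0,"wy": 0,"wz": 0}
    - {"dx": 0,"dy": 0,"dz": 0,"wx": 0,"wy": 0,"wz": 0}
    - {"dx": 0,"dy": 0,"dz": 0,"wx": 0,"wy": 0,"wz": 0}

```text
time_s: 13.93
tool_pos: [0.5464, 0.142, 0.059]
orientation: [[-0.018, 1.0, 0.001], [1.0, 0.018, -0.0], [-0.0, 0.001, -1.0]]
force: [-0.9, -0.2, 0.1]
finger_gap: 0.0082
grasp_force: 39.5
```

Run:
```python
from h import *
plan((.5465,.1424,.018,90.9))
look('top','t6');look('side','s6')
a=cv2.imread('pics/t3.png')[180:300,170:280];b=cv2.imread('pics/s6.png')[150:240,220:340]
cv2.imwrite('pics/c7.png',np.hstack([cv2.resize(a,(380,415),interpolation=cv2.INTER_CUBIC),cv2.resize(b,(415,311))[:,:].copy() if 0 else cv2.copyMakeBorder(cv2.resize(b,(415,311),interpolation=cv2.INTER_CUBIC),0,104,0,0,0)]))
```

```text
now 13.9333 [0.5464 0.142  0.059 ] yaw 91.03 tilt(wx,wy share) [0.007 0.001] gap 0.0082 gf 39.5 F [-0.9 -0.2  0.1] j7 -32.1
(0.5465, 0.1424, 0.018, 90.9) wz total 0.02 shift total [0.004 0.001 0.41 ] rows 2 each [0.002 0.001 0.205]
```

View pics/c7.png

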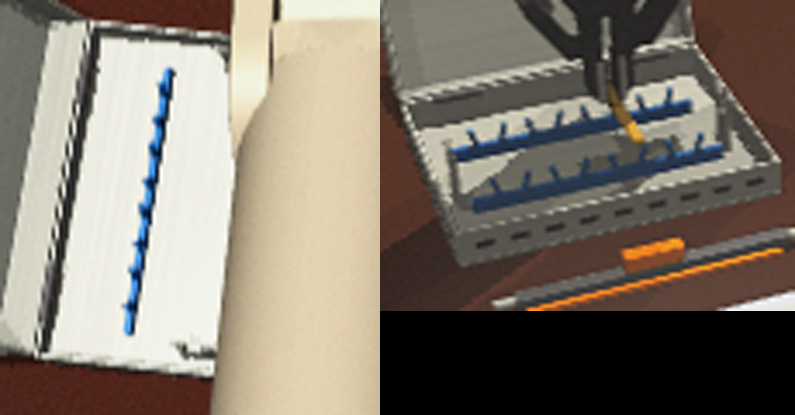

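Run:
```python
from h import *
p=cv2.imread('pics/s3.png')[:,:,::-1].copy()
h=cv2.cvtColor(p,cv2.COLOR_RGB2HSV);m=cv2.inRange(h,(100,90,40),(130,255,255))[175:225,235:330]
ys=[(np.argmax(m[15:,i])+190 if m[15:,i].any() else 0) for i in range(m.shape[1])]
for r in m[5:40]: print(''.join('#' if x else '.' for x in r))
c=np.array([.5235,.142]);a=np.radians(.9);R=np.array([[np.cos(a),-np.sin(a)],[np.sin(a),np.cos(a)]])
for X in (-69,-23,23,69):
  for Y in(-36,36): print(X,Y,[np.round(np.array(proj('side',[*(c+R@np.array([(X+s)/1000,Y/1000])),.029]))-[235,180],1) for s in(-11.5,11.5)])
```

```text
....................................................#.......#...........##.....................
...........................................#........#...................##.....................
.....................................#..............#....####...........##.....................
....................................#.......#......##########..................................
...........................#........#........################..................................
....................................#......##################..................................
....................#...............#..##################......................................
....................#............###################...........................................
...........#........#.......###################................................................
...........#...........####################..................................#.................
...................###################.......................................#.................
............#####################...........
[... 1959 characters left out ...]
............
...............................................................................................
...............................................................................................
...............................................................................................
-69 -36 [array([17.3, 21.9]), array([25.9, 20. ])]
-69 36 [array([10.5,  7.7]), array([18.8,  6. ])]
-23 -36 [array([34.5, 18.1]), array([43. , 16.2])]
-23 36 [array([27. ,  4.2]), array([35.2,  2.5])]
23 -36 [array([51.4, 14.3]), array([59.7, 12.5])]
23 36 [array([43.3,  0.7]), array([51.3, -1. ])]
69 -36 [array([67.9, 10.6]), array([76.1,  8.8])]
69 36 [array([59.2, -2.7]), array([67. , -4.4])]
```

Request:
play_rows:
  targets:
    - {"dx": 0,"dy": 0.01,"dz": 0.12,"wx": 0,"wy": 0,"wz": 0}
    - {"dx": 0,"dy": 0,"dz": 0.12,"wx": 0,"wy": 0,"wz": 0}
    - {"dx": 0,"dy": 0,"dz": 0.1,"wx": 0,"wy": 0,"wz": 0}
    - {"dx": 0,"dy": 0,"dz": 0.05,"wx": 0,"wy": 0,"wz": 0}
    - {"dx": 0,"dy": 0,"dz": 0.02,"wx": 0,"wy": 0,"wz": 0}
    - {"dx": 0,"dy": 0,"dz": 0,"wx": 0,"wy": 0,"wz": 0}
    - {"dx": 0,"dy": 0,"dz": 0,"wx": 0,"wy": 0,"wz": 0}

```text
time_s: 14.62
tool_pos: [0.5475, 0.1424, 0.0182]
orientation: [[-0.019, 1.0, 0.001], [1.0, 0.019, 0.001], [0.001, 0.001, -1.0]]
force: [-0.3, 1.1, -0.7]
finger_gap: 0.0085
grasp_force: 39.5
```

Request:
play_rows:
  targets:
    - {"dx": 0,"dy": 0,"dz": 0.01,"wx": 0,"wy": 0,"wz": 0}
    - {"dx": 0,"dy": 0,"dz": 0.01,"wx": 0,"wy": 0,"wz": 0}
    - {"dx": 0,"dy": 0,"dz": 0,"wx": 0,"wy": 0,"wz": 0}
    - {"dx": 0,"dy": 0,"dz": 0,"wx": 0,"wy": 0,"wz": 0}

```text
time_s: 14.95
tool_pos: [0.5476, 0.1423, 0.0164]
orientation: [[-0.019, 1.0, 0.001], [1.0, 0.019, 0.001], [0.0, 0.001, -1.0]]
force: [-0.6, -0.2, -1.2]
finger_gap: 0.0082
grasp_force: 39.5
```

Request:
play_rows:
  targets:
    - {"dx": 0,"dy": 0,"dz": 0,"wx": 0,"wy": 0,"wz": 0}
    - {"dx": 0,"dy": 0,"dz": 0,"wx": 0,"wy": 0,"wz": 0}
    - {"dx": 0,"dy": 0,"dz": 0,"wx": 0,"wy": 0,"wz": 0}
    - {"dx": 0,"dy": 0,"dz": -0.2,"wx": 0,"wy": 0,"wz": 0}
    - {"dx": 0,"dy": 0,"dz": -0.3,"wx": 0,"wy": 0,"wz": 0}
    - {"dx": 0,"dy": 0,"dz": -0.3,"wx": 0,"wy": 0,"wz": 0}
    - {"dx": 0,"dy": 0,"dz": -0.1,"wx": 0,"wy": 0,"wz": 0}
    - {"dx": 0,"dy": 0,"dz": 0,"wx": 0,"wy": 0,"wz": 0}
  jaw: 0.3

```text
time_s: 15.62
tool_pos: [0.5494, 0.143, 0.1097]
orientation: [[-0.019, 1.0, 0.007], [1.0, 0.019, 0.002], [0.001, 0.007, -1.0]]
force: [0.9, 1.2, -1.5]
finger_gap: 0.0301
grasp_force: 0.0
```

Run:
```python
from h import *
look('side','s7'); p,d=look('top','t7')
instr('s7','side');instr('t7')
b=cv2.imread('pics/s7.png')[130:250,210:350]
cv2.imwrite('pics/c8.png',cv2.resize(b,None,fx=4,fy=4,interpolation=cv2.INTER_CUBIC))
plan((.5107,-.3775,.1,-8.6))
```

```text
side green [337 334  49  12 186] [ 0.5307 -0.38  ] 171.4 [ 0.576  -0.3868] [ 0.4855 -0.3732] 0.0916
side orange [155  85  27  48 578] [0.3017 0.8432] 89.9 [0.3013 0.6372] [0.3022 1.0856] 0.4484
side orange [282 182  15  23  71] [0.5518 0.132 ] 90.6 [0.5523 0.0825] [0.5511 0.1992] 0.1168
side orange [289 218  19  11 125] [0.5336 0.0016] -173.8 [0.5595 0.0044] [ 0.5094 -0.001 ] 0.0504
side orange [262 222  75  20 211] [ 0.5259 -0.0291] -179.2 [ 0.6219 -0.0279] [ 0.4332 -0.0303] 0.1887
side orange [298 280  42  45 267] [ 0.4894 -0.2613] 104.0 [ 0.5063 -0.3291] [ 0.4719 -0.1906] 0.1427
side orange [377 405  88  20 623] [ 0.5599 -0.551 ] 168.7 [ 0.6291 -0.5649] [ 0.4881 -0.5367] 0.1438
top green [428 243  12  35 140] [ 0.5305 -0.3797] 171.3 [ 0.5759 -0.3866] [ 0.4857 -0.3728] 0.0912
top orange [239 229   9   5  33] [0.5492 0.107 ] 89.2 [0.5491 0.096 ] [0.5494 0.1178] 0.0218
top orange [494 230  17  55 229] [ 0.5611 -0.5493] 168.7 [ 0.6307 -0.5632] [ 0.4883 -0.5348] 0.1452
top orange [285 233  10  22 119] [ 0.5293 -0.0135] 179.6 [ 0.5576 -0.0137] [ 0.503  -0.0133] 0.0546
top orange [356 268  42   9 120] [ 0.484  -0.2389] 104.8 [ 0.4975 -0.2902] [ 0.4708 -0.1889] 0.1047
top orange [  0 293   8  22 129] [0.3032 0.6661] -172.1 [0.3262 0.6693] [0.275  0.6622] 0.0517
now 15.7167 [0.5475 0.142  0.1062] yaw 91.06 tilt(wx,wy share) [ 0.016 -0.002] gap 0.03 gf 0.0 F [ 0.5  0.8 -0.4] j7 -30.2
(0.5107, -0.3775, 0.1, -8.6) wz total 16.61 shift total [0.413 5.192 0.062] rows 14 each [0.03  0.371 0.004]
```

View pics/c8.png

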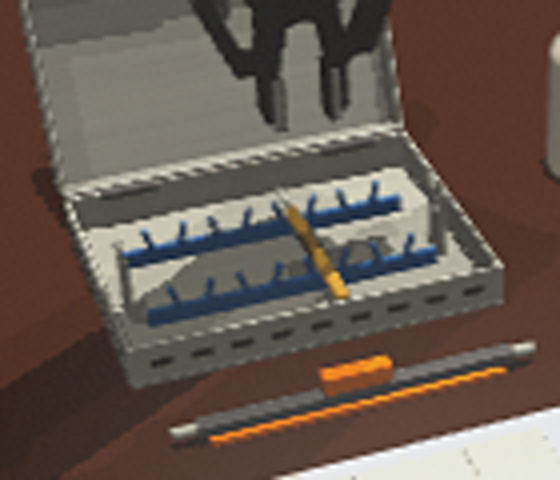

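The seeker lies in lane 3 across both combs (315,245 in the crop); next the spatula.

Request:
play_rows:
  targets:
    - {"dx": -0.35,"dy": -0.036,"dz": 0,"wx": 0,"wy": 0,"wz": 0}
    - {"dx": -0.39,"dy": -0.036,"dz": 0,"wx": 0,"wy": 0,"wz": 0}
    - {"dx": -0.39,"dy": -0.036,"dz": 0,"wx": 0,"wy": 0,"wz": 0}
    - {"dx": -0.39,"dy": -0.036,"dz": 0,"wx": 0,"wy": 0,"wz": 0}
    - {"dx": -0.39,"dy": -0.036,"dz": 0,"wx": 0,"wy": 0,"wz": 0}
    - {"dx": -0.39,"dy": -0.036,"dz": 0,"wx": 0,"wy": 0,"wz": 0}
    - {"dx": -0.39,"dy": -0.036,"dz": 0,"wx": 0,"wy": 0,"wz": 0}
    - {"dx": -0.39,"dy": -0.036,"dz": 0,"wx": 0,"wy": 0,"wz": 0}
  jaw: -0.2

```text
time_s: 16.38
tool_pos: [0.5228, -0.1681, 0.1044]
orientation: [[-0.019, 1.0, -0.001], [1.0, 0.019, 0.001], [0.001, -0.001, -1.0]]
force: [1.1, -1.2, 0.0]
finger_gap: 0.0511
grasp_force: 0.0
```

Request:
play_rows:
  targets:
    - {"dx": -0.39,"dy": -0.036,"dz": 0,"wx": 0,"wy": 0,"wz": 0}
    - {"dx": -0.39,"dy": -0.036,"dz": 0,"wx": 0,"wy": 0,"wz": 0}
    - {"dx": -0.39,"dy": -0.036,"dz": 0,"wx": 0,"wy": 0,"wz": 0}
    - {"dx": -0.39,"dy": -0.036,"dz": 0,"wx": 0,"wy": 0,"wz": 0}
    - {"dx": -0.3,"dy": -0.036,"dz": 0,"wx": 0,"wy": 0,"wz": 0}
    - {"dx": -0.2,"dy": 0,"dz": 0,"wx": 0,"wy": 0,"wz": 0}
    - {"dx": 0,"dy": 0,"dz": 0,"wx": 0,"wy": 0,"wz": 0.95}
    - {"dx": 0,"dy": 0,"dz": 0,"wx": 0,"wy": 0,"wz": 0.95}

```text
time_s: 17.05
tool_pos: [0.5083, -0.3744, 0.1032]
orientation: [[0.187, 0.982, -0.002], [0.982, -0.187, 0.002], [0.002, -0.002, -1.0]]
force: [-0.0, 1.5, -0.6]
finger_gap: 0.0512
grasp_force: 0.0
```

Request:
play_rows:
  targets:
    - {"dx": 0,"dy": 0,"dz": 0,"wx": 0,"wy": 0,"wz": 0.95}
    - {"dx": 0,"dy": 0,"dz": 0,"wx": 0,"wy": 0,"wz": 0.95}
    - {"dx": 0,"dy": 0,"dz": 0,"wx": 0,"wy": 0,"wz": 0.95}
    - {"dx": 0,"dy": 0,"dz": 0,"wx": 0,"wy": 0,"wz": 0.95}
    - {"dx": 0,"dy": 0,"dz": 0,"wx": 0,"wy": 0,"wz": 0.95}
    - {"dx": 0,"dy": 0,"dz": 0,"wx": 0,"wy": 0,"wz": 0.95}
    - {"dx": 0,"dy": 0,"dz": 0,"wx": 0,"wy": 0,"wz": 0.95}
    - {"dx": 0,"dy": 0,"dz": 0,"wx": 0,"wy": 0,"wz": 0.95}

```text
time_s: 17.72
tool_pos: [0.5092, -0.3721, 0.1037]
orientation: [[0.831, 0.556, -0.002], [0.556, -0.831, 0.002], [-0.0, -0.003, -1.0]]
force: [-0.2, -0.5, -0.5]
finger_gap: 0.051
grasp_force: 0.0
```

Request:
play_rows:
  targets:
    - {"dx": 0,"dy": 0,"dz": 0,"wx": 0,"wy": 0,"wz": 0.95}
    - {"dx": 0,"dy": 0,"dz": 0,"wx": 0,"wy": 0,"wz": 0.95}
    - {"dx": 0,"dy": 0,"dz": 0,"wx": 0,"wy": 0,"wz": 0.95}
    - {"dx": 0,"dy": 0,"dz": 0,"wx": 0,"wy": 0,"wz": 0.95}
    - {"dx": 0,"dy": 0,"dz": 0,"wx": 0,"wy": 0,"wz": 0.95}
    - {"dx": 0,"dy": 0,"dz": 0,"wx": 0,"wy": 0,"wz": 0.95}
    - {"dx": 0,"dy": 0,"dz": 0,"wx": 0,"wy": 0,"wz": 0.95}
    - {"dx": 0,"dy": 0,"dz": 0,"wx": 0,"wy": 0,"wz": 0}

```text
time_s: 18.38
tool_pos: [0.5093, -0.3721, 0.1039]
orientation: [[0.994, -0.106, -0.002], [-0.106, -0.994, 0.002], [-0.002, -0.002, -1.0]]
force: [0.2, 0.1, -0.5]
finger_gap: 0.0513
grasp_force: 0.0
```

Run:
```python
from h import *
look('side','s8'); look('top','t8')
instr('s8','side');instr('t8')
plan((.5107,-.3775,.06,-8.6),(.5107,-.3775,.0045,-8.6))
```

```text
side yel [282 182  15  21  51] [0.5528 0.142 ] 90.9 [0.5536 0.0912] [0.552  0.1982] 0.107
side green [364 334  22   7  75] [ 0.556  -0.3839] 171.2 [ 0.5756 -0.3869] [ 0.5368 -0.3809] 0.0393
side orange [ 52   5  30  52 330] [-0.1304  2.1864] 100.3 [-0.0318  1.6445] [-0.2604  2.9003] 1.2765
side orange [ 46   9  19  58 224] [-0.182   2.0275] 98.2 [-0.1098  1.5285] [-0.2919  2.7871] 1.2718
side orange [67 12 11 23 46] [-0.1015  2.3464] 97.5 [-0.0647  2.0676] [-0.1401  2.6391] 0.5765
side orange [ 103   28   82  106 3015] [0.2351 1.222 ] 97.2 [0.309  0.6345] [0.1205 2.1345] 1.5118
side orange [55 63 11 30 37] [-0.1083  1.3812] 99.1 [-0.0749  1.1732] [-0.1403  1.5807] 0.4128
side orange [175  62  23  50 369] [0.3965 1.0685] 88.7 [0.3901 0.7848] [0.4033 1.3705] 0.5858
side orange [194  71  19  40 374] [0.4501 0.9767] 85.5 [0.4346 0.7798] [0.4688 1.2125] 0.4341
side orange [ 80  80  13  34 131] [0.0121 1.112 ] 96.5 [0.0346 0.9125] [-0.0079  1.2887] 0.3786
side orange [122  86   8  21  84] [0.1553 1.0358] 87.1 [0.1501 0.9331] [0.161  1.1475] 0.2147
side orange [ 59  95  12  32 181] [-0.0634
[... 2270 characters left out ...]
.219 ] 103.7 [ 0.4859 -0.248 ] [ 0.4722 -0.1916] 0.0581
top orange [494 252  12  33 115] [ 0.5277 -0.5431] 167.3 [ 0.573  -0.5532] [ 0.4884 -0.5342] 0.0867
top orange [356 266  57  11 177] [ 0.4904 -0.2637] 104.7 [ 0.5069 -0.3267] [ 0.4708 -0.189 ] 0.1423
top orange [  0 293   8  22 130] [0.303  0.6661] -171.9 [0.3262 0.6694] [0.2749 0.6621] 0.0518
now 18.4833 [ 0.5096 -0.3722  0.1044] yaw -5.63 tilt(wx,wy share) [-0.013  0.012] gap 0.0511 gf 0.0 F [-0.3 -0.8 -1.2] j7 -66.2
(0.5107, -0.3775, 0.06, -8.6) wz total 0.5 shift total [0.019 0.051 0.444] rows 2 each [0.009 0.026 0.222]
(0.5107, -0.3775, 0.0045, -8.6) wz total 0.0 shift total [ 0.    -0.     0.555] rows 2 each [ 0.    -0.     0.278]
```

Request:
play_rows:
  targets:
    - {"dx": 0,"dy": 0.05,"dz": 0,"wx": 0,"wy": 0,"wz": 0.5}
    - {"dx": 0,"dy": 0,"dz": 0.25,"wx": 0,"wy": 0,"wz": 0}
    - {"dx": 0,"dy": 0,"dz": 0.25,"wx": 0,"wy": 0,"wz": 0}
    - {"dx": 0,"dy": 0,"dz": 0.25,"wx": 0,"wy": 0,"wz": 0}
    - {"dx": 0,"dy": 0,"dz": 0.13,"wx": 0,"wy": 0,"wz": 0}
    - {"dx": 0,"dy": 0,"dz": 0.08,"wx": 0,"wy": 0,"wz": 0}
    - {"dx": 0,"dy": 0,"dz": 0,"wx": 0,"wy": 0,"wz": 0}
    - {"dx": 0,"dy": 0,"dz": 0,"wx": 0,"wy": 0,"wz": 0}

```text
time_s: 19.15
tool_pos: [0.5102, -0.3777, 0.0104]
orientation: [[0.988, -0.153, 0.001], [-0.153, -0.988, 0.0], [0.001, -0.001, -1.0]]
force: [0.8, 0.0, -0.3]
finger_gap: 0.0513
grasp_force: 0.0
```

Run:
```python
from h import *
plan((.5095,-.377,.0045,-8.6))
```

```text
now 19.15 [ 0.5102 -0.3777  0.0104] yaw -8.77 tilt(wx,wy share) [-0.006 -0.013] gap 0.0513 gf 0.0 F [ 0.8  0.  -0.3] j7 -69.5
(0.5095, -0.377, 0.0045, -8.6) wz total -0.03 shift total [-0.008 -0.006  0.059] rows 1 each [-0.008 -0.006  0.059]
```

Request:
play_rows:
  targets:
    - {"dx": -0.01,"dy": -0.005,"dz": 0.03,"wx": 0,"wy": -0.01,"wz": 0}
    - {"dx": 0,"dy": 0,"dz": 0.03,"wx": 0,"wy": 0,"wz": 0}
    - {"dx": 0,"dy": 0,"dz": 0,"wx": 0,"wy": 0,"wz": 0}
    - {"dx": 0,"dy": 0,"dz": 0,"wx": 0,"wy": 0,"wz": 0}

```text
time_s: 19.48
tool_pos: [0.5091, -0.377, 0.0044]
orientation: [[0.988, -0.153, 0.001], [-0.153, -0.988, 0.0], [0.001, -0.0, -1.0]]
force: [-0.6, 0.6, -0.1]
finger_gap: 0.0518
grasp_force: 0.0
```

Request:
play_rows:
  targets:
    - {"dx": 0,"dy": 0,"dz": 0,"wx": 0,"wy": 0,"wz": 0}
    - {"dx": 0,"dy": 0,"dz": 0,"wx": 0,"wy": 0,"wz": 0}
    - {"dx": 0,"dy": 0,"dz": 0,"wx": 0,"wy": 0,"wz": 0}
    - {"dx": 0,"dy": 0,"dz": 0,"wx": 0,"wy": 0,"wz": 0}
    - {"dx": 0,"dy": 0,"dz": 0,"wx": 0,"wy": 0,"wz": 0}
    - {"dx": 0,"dy": 0,"dz": 0,"wx": 0,"wy": 0,"wz": 0}
  jaw: 1
  force: 40

```text
time_s: 19.98
tool_pos: [0.5092, -0.3769, 0.0043]
orientation: [[0.988, -0.153, 0.001], [-0.153, -0.988, 0.0], [0.0, -0.001, -1.0]]
force: [-0.1, -1.0, 3.0]
finger_gap: 0.0081
grasp_force: 40.1
```

Request:
play_rows:
  targets:
    - {"dx": 0,"dy": 0,"dz": -0.15,"wx": 0,"wy": 0,"wz": 0}
    - {"dx": 0,"dy": 0,"dz": -0.2,"wx": 0,"wy": 0,"wz": 0}
    - {"dx": 0,"dy": 0,"dz": -0.2,"wx": 0,"wy": 0,"wz": -0.3}
    - {"dx": 0,"dy": 0,"dz": 0,"wx": 0,"wy": 0,"wz": -0.6}
    - {"dx": 0,"dy": 0,"dz": 0,"wx": 0,"wy": 0,"wz": -0.9}
    - {"dx": 0,"dy": 0,"dz": 0,"wx": 0,"wy": 0,"wz": -0.9}
    - {"dx": 0,"dy": 0,"dz": 0,"wx": 0,"wy": 0,"wz": -0.9}
    - {"dx": 0,"dy": 0,"dz": 0,"wx": 0,"wy": 0,"wz": -0.9}

```text
time_s: 20.65
tool_pos: [0.5088, -0.3768, 0.0587]
orientation: [[0.949, 0.316, -0.0], [0.316, -0.949, 0.001], [-0.0, -0.001, -1.0]]
force: [-0.4, 0.1, -0.8]
finger_gap: 0.0087
grasp_force: 39.7
```

Request:
play_rows:
  targets:
    - {"dx": 0,"dy": 0,"dz": 0,"wx": 0,"wy": 0,"wz": -0.9}
    - {"dx": 0,"dy": 0,"dz": 0,"wx": 0,"wy": 0,"wz": -0.9}
    - {"dx": 0,"dy": 0,"dz": 0,"wx": 0,"wy": 0,"wz": -0.9}
    - {"dx": 0,"dy": 0,"dz": 0,"wx": 0,"wy": 0,"wz": -0.9}
    - {"dx": 0,"dy": 0,"dz": 0,"wx": 0,"wy": 0,"wz": -0.9}
    - {"dx": 0,"dy": 0,"dz": 0,"wx": 0,"wy": 0,"wz": -0.9}
    - {"dx": 0,"dy": 0,"dz": 0,"wx": 0,"wy": 0,"wz": -0.9}
    - {"dx": 0,"dy": 0,"dz": 0,"wx": 0,"wy": 0,"wz": -0.9}

```text
time_s: 21.32
tool_pos: [0.5087, -0.3768, 0.0586]
orientation: [[0.475, 0.88, -0.0], [0.88, -0.475, 0.001], [0.001, -0.001, -1.0]]
force: [0.4, -0.2, -1.4]
finger_gap: 0.008
grasp_force: 39.7
```

Request:
play_rows:
  targets:
    - {"dx": 0,"dy": 0,"dz": 0,"wx": 0,"wy": 0,"wz": -0.9}
    - {"dx": 0,"dy": 0,"dz": 0,"wx": 0,"wy": 0,"wz": -0.9}
    - {"dx": 0,"dy": 0,"dz": 0,"wx": 0,"wy": 0,"wz": -0.9}
    - {"dx": 0,"dy": 0,"dz": 0,"wx": 0,"wy": 0,"wz": -0.9}
    - {"dx": 0,"dy": 0,"dz": 0,"wx": 0,"wy": 0,"wz": -0.9}
    - {"dx": 0,"dy": 0,"dz": 0,"wx": 0,"wy": 0,"wz": -0.4}
    - {"dx": 0,"dy": 0,"dz": 0,"wx": 0,"wy": 0,"wz": 0}
    - {"dx": 0,"dy": 0,"dz": 0,"wx": 0,"wy": 0,"wz": 0}

```text
time_s: 21.98
tool_pos: [0.5088, -0.3769, 0.0587]
orientation: [[-0.012, 1.0, -0.0], [1.0, 0.012, 0.001], [0.001, -0.0, -1.0]]
force: [0.1, 0.3, 0.3]
finger_gap: 0.0082
grasp_force: 39.7
```

Run:
```python
from h import *
plan((.4555,.131,.06,90.9))
```

```text
now 21.9833 [ 0.5088 -0.3769  0.0587] yaw 90.66 tilt(wx,wy share) [-0.001 -0.01 ] gap 0.0082 gf 39.7 F [0.1 0.3 0.3] j7 21.7
(0.4555, 0.131, 0.06, 90.9) wz total -0.04 shift total [ 5.087 -0.453 -0.013] rows 13 each [ 0.391 -0.035 -0.001]
```

Request:
play_rows:
  targets:
    - {"dx": 0.3,"dy": -0.035,"dz": 0,"wx": 0,"wy": 0,"wz": -0.04}
    - {"dx": 0.37,"dy": -0.03,"dz": 0,"wx": 0,"wy": 0,"wz": 0}
    - {"dx": 0.37,"dy": -0.03,"dz": 0,"wx": 0,"wy": 0,"wz": 0}
    - {"dx": 0.37,"dy": -0.03,"dz": 0,"wx": 0,"wy": 0,"wz": 0}
    - {"dx": 0.37,"dy": -0.03,"dz": 0,"wx": 0,"wy": 0,"wz": 0}
    - {"dx": 0.37,"dy": -0.03,"dz": 0,"wx": 0,"wy": 0,"wz": 0}
    - {"dx": 0.37,"dy": -0.03,"dz": 0,"wx": 0,"wy": 0,"wz": 0}
    - {"dx": 0.37,"dy": -0.03,"dz": 0,"wx": 0,"wy": 0,"wz": 0}

```text
time_s: 22.65
tool_pos: [0.479, -0.0868, 0.0593]
orientation: [[-0.015, 1.0, 0.001], [1.0, 0.015, 0.0], [0.0, 0.001, -1.0]]
force: [1.3, 0.5, 0.5]
finger_gap: 0.0085
grasp_force: 39.7
```

Request:
play_rows:
  targets:
    - {"dx": 0.37,"dy": -0.035,"dz": 0,"wx": 0,"wy": 0,"wz": 0}
    - {"dx": 0.37,"dy": -0.035,"dz": 0,"wx": 0,"wy": 0,"wz": 0}
    - {"dx": 0.37,"dy": -0.035,"dz": 0,"wx": 0,"wy": 0,"wz": 0}
    - {"dx": 0.37,"dy": -0.035,"dz": 0,"wx": 0,"wy": 0,"wz": 0}
    - {"dx": 0.37,"dy": -0.035,"dz": 0,"wx": 0,"wy": 0,"wz": 0}
    - {"dx": 0.3,"dy": -0.03,"dz": 0,"wx": 0,"wy": 0,"wz": 0}
    - {"dx": 0,"dy": 0,"dz": 0,"wx": 0,"wy": 0,"wz": 0}
    - {"dx": 0,"dy": 0,"dz": 0,"wx": 0,"wy": 0,"wz": 0}

```text
time_s: 23.32
tool_pos: [0.4547, 0.1284, 0.0595]
orientation: [[-0.021, 1.0, 0.0], [1.0, 0.021, 0.001], [0.001, 0.0, -1.0]]
force: [0.4, -0.6, -0.3]
finger_gap: 0.0082
grasp_force: 39.7
```

Run:
```python
from h import *
plan((.4555,.131,.018,90.9))
look('side','s9')
b=cv2.imread('pics/s9.png')[130:250,210:350]
cv2.imwrite('pics/c9.png',cv2.resize(b,None,fx=4,fy=4,interpolation=cv2.INTER_CUBIC))
```

```text
now 23.3167 [0.4547 0.1284 0.0595] yaw 91.19 tilt(wx,wy share) [ 0.005 -0.012] gap 0.0082 gf 39.7 F [ 0.4 -0.6 -0.3] j7 -31.4
(0.4555, 0.131, 0.018, 90.9) wz total 0.05 shift total [0.025 0.008 0.415] rows 2 each [0.013 0.004 0.208]
```

View pics/c9.png

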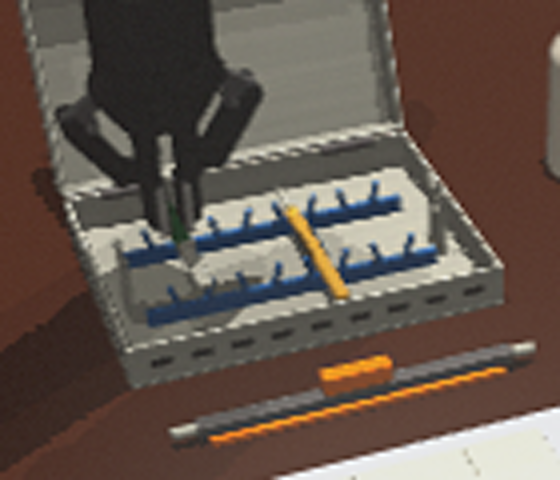

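Held spatula hangs above lane 1 (blade at (185,265) between posts (172,295) and (210,285)). Lower it.

Request:
play_rows:
  targets:
    - {"dx": 0.025,"dy": 0.01,"dz": 0.12,"wx": 0,"wy": 0,"wz": 0.05}
    - {"dx": 0,"dy": 0,"dz": 0.12,"wx": 0,"wy": 0,"wz": 0}
    - {"dx": 0,"dy": 0,"dz": 0.1,"wx": 0,"wy": 0,"wz": 0}
    - {"dx": 0,"dy": 0,"dz": 0.05,"wx": 0,"wy": 0,"wz": 0}
    - {"dx": 0,"dy": 0,"dz": 0.02,"wx": 0,"wy": 0,"wz": 0}
    - {"dx": 0,"dy": 0,"dz": 0.01,"wx": 0,"wy": 0,"wz": 0}
    - {"dx": 0,"dy": 0,"dz": 0,"wx": 0,"wy": 0,"wz": 0}
    - {"dx": 0,"dy": 0,"dz": 0,"wx": 0,"wy": 0,"wz": 0}

```text
time_s: 24.03
tool_pos: [0.4564, 0.1288, 0.0176]
orientation: [[-0.012, 1.0, 0.001], [1.0, 0.012, 0.001], [0.001, 0.001, -1.0]]
force: [0.2, -0.6, -0.2]
finger_gap: 0.0086
grasp_force: 39.7
```

Request:
play_rows:
  targets:
    - {"dx": 0,"dy": 0,"dz": 0.01,"wx": 0,"wy": 0,"wz": 0}
    - {"dx": 0,"dy": 0,"dz": 0,"wx": 0,"wy": 0,"wz": 0}
    - {"dx": 0,"dy": 0,"dz": 0,"wx": 0,"wy": 0,"wz": 0}

```text
time_s: 24.28
tool_pos: [0.4563, 0.1288, 0.0165]
orientation: [[-0.012, 1.0, 0.001], [1.0, 0.012, 0.001], [0.001, 0.001, -1.0]]
force: [0.4, 0.5, 0.3]
finger_gap: 0.0086
grasp_force: 39.7
```

Request:
play_rows:
  targets:
    - {"dx": 0,"dy": 0,"dz": 0,"wx": 0,"wy": 0,"wz": 0}
    - {"dx": 0,"dy": 0,"dz": 0,"wx": 0,"wy": 0,"wz": 0}
    - {"dx": 0,"dy": 0,"dz": 0,"wx": 0,"wy": 0,"wz": 0}
    - {"dx": 0,"dy": 0,"dz": -0.2,"wx": 0,"wy": 0,"wz": 0}
    - {"dx": 0,"dy": 0,"dz": -0.3,"wx": 0,"wy": 0,"wz": 0}
    - {"dx": 0,"dy": 0,"dz": -0.3,"wx": 0,"wy": 0,"wz": 0}
    - {"dx": 0,"dy": 0,"dz": -0.1,"wx": 0,"wy": 0,"wz": 0}
    - {"dx": 0,"dy": 0,"dz": 0,"wx": 0,"wy": 0,"wz": 0}
  jaw: 0.4

```text
time_s: 24.95
tool_pos: [0.4581, 0.1294, 0.1091]
orientation: [[-0.012, 1.0, 0.006], [1.0, 0.012, 0.001], [0.001, 0.006, -1.0]]
force: [0.5, -0.4, 0.5]
finger_gap: 0.0254
grasp_force: 0.0
```

Request:
play_rows:
  targets:
    - {"dx": -0.35,"dy": 0.15,"dz": 0,"wx": 0,"wy": 0,"wz": 0}
    - {"dx": -0.35,"dy": 0.18,"dz": 0,"wx": 0,"wy": 0,"wz": 0}
    - {"dx": -0.35,"dy": 0.18,"dz": 0,"wx": 0,"wy": 0,"wz": 0}
    - {"dx": -0.36,"dy": 0.18,"dz": 0,"wx": 0,"wy": 0,"wz": 0}
    - {"dx": 0,"dy": 0,"dz": 0,"wx": 0,"wy": 0,"wz": 0.95}
    - {"dx": 0,"dy": 0,"dz": 0,"wx": 0,"wy": 0,"wz": 0.95}
    - {"dx": 0,"dy": 0,"dz": 0,"wx": 0,"wy": 0,"wz": 0.95}
    - {"dx": 0,"dy": 0,"dz": 0,"wx": 0,"wy": 0,"wz": 0.95}
  jaw: -0.2

```text
time_s: 25.62
tool_pos: [0.5262, -0.0118, 0.1046]
orientation: [[0.381, 0.924, -0.002], [0.924, -0.381, 0.001], [0.0, -0.002, -1.0]]
force: [0.8, -0.2, 1.3]
finger_gap: 0.0513
grasp_force: 0.0
```

Request:
play_rows:
  targets:
    - {"dx": 0,"dy": 0,"dz": 0,"wx": 0,"wy": 0,"wz": 0.95}
    - {"dx": 0,"dy": 0,"dz": 0,"wx": 0,"wy": 0,"wz": 0.95}
    - {"dx": 0,"dy": 0,"dz": 0,"wx": 0,"wy": 0,"wz": 0.95}
    - {"dx": 0,"dy": 0,"dz": 0,"wx": 0,"wy": 0,"wz": 0.95}
    - {"dx": 0,"dy": 0,"dz": 0,"wx": 0,"wy": 0,"wz": 0.95}
    - {"dx": 0,"dy": 0,"dz": 0,"wx": 0,"wy": 0,"wz": 0.95}
    - {"dx": 0,"dy": 0,"dz": 0,"wx": 0,"wy": 0,"wz": 0.95}
    - {"dx": 0,"dy": 0,"dz": 0,"wx": 0,"wy": 0,"wz": 0.95}

```text
time_s: 26.28
tool_pos: [0.5261, -0.0115, 0.1047]
orientation: [[0.927, 0.375, -0.002], [0.375, -0.927, 0.0], [-0.002, -0.001, -1.0]]
force: [0.4, 0.2, 0.2]
finger_gap: 0.0508
grasp_force: 0.0
```

Request:
play_rows:
  targets:
    - {"dx": 0,"dy": 0,"dz": 0,"wx": 0,"wy": 0,"wz": 0.95}
    - {"dx": 0,"dy": 0,"dz": 0,"wx": 0,"wy": 0,"wz": 0.95}
    - {"dx": 0,"dy": 0,"dz": 0,"wx": 0,"wy": 0,"wz": 0.95}
    - {"dx": 0,"dy": 0,"dz": 0,"wx": 0,"wy": 0,"wz": 0}
    - {"dx": 0,"dy": 0,"dz": 0,"wx": 0,"wy": 0,"wz": 0}

```text
time_s: 26.7
tool_pos: [0.5263, -0.0114, 0.1051]
orientation: [[0.996, 0.094, -0.002], [0.094, -0.996, 0.0], [-0.001, -0.001, -1.0]]
force: [-0.2, -0.1, -0.8]
finger_gap: 0.0511
grasp_force: 0.0
```

Run:
```python
from h import *
look('side','s10'); look('top','t10')
instr('t10')
p=cv2.imread('pics/s10.png')[:,:,::-1].copy()
for st,ce,px in comp(p,(45,60,30),(90,255,255),20): print('g',st,line('side',px,.02)[:4])
b=cv2.imread('pics/s10.png')[130:250,210:350]
cv2.imwrite('pics/c10.png',cv2.resize(b,None,fx=4,fy=4,interpolation=cv2.INTER_CUBIC))
plan((.529,-.0129,.06,.9),(.529,-.0129,.0109,.9))
```

```text
top yel [212 227  29   6  89] [0.5485 0.15  ] 90.3 [0.5487 0.114 ] [0.5483 0.1864] 0.0724
top green [201 262  38   7 142] [0.4559 0.1516] 91.1 [0.4568 0.1053] [0.4549 0.199 ] 0.0936
top orange [494 230  17  55 230] [ 0.5612 -0.5493] 168.8 [ 0.6307 -0.5631] [ 0.4883 -0.5348] 0.1452
top orange [356 268  42   9 121] [ 0.4841 -0.2393] 104.9 [ 0.4976 -0.2902] [ 0.4708 -0.189 ] 0.1047
top orange [  0 293   8  22 128] [0.3032 0.6662] -172.3 [0.3261 0.6693] [0.2749 0.6623] 0.0517
g [248 186  12  19  72] (array([0.45507544, 0.14887887]), np.float64(90.48494645706788), array([0.45544583, 0.10511842]), array([0.454669  , 0.19689792]))
now 26.8 [ 0.5265 -0.0114  0.1056] yaw 5.4 tilt(wx,wy share) [-0.006  0.008] gap 0.0515 gf 0.0 F [-0.6  0.2 -0.4] j7 -93.9
(0.529, -0.0129, 0.06, 0.9) wz total 0.75 shift total [0.025 0.016 0.456] rows 2 each [0.012 0.008 0.228]
(0.529, -0.0129, 0.0109, 0.9) wz total 0.0 shift total [0.    0.    0.491] rows 2 each [0.    0.    0.246]
```

View pics/c10.png

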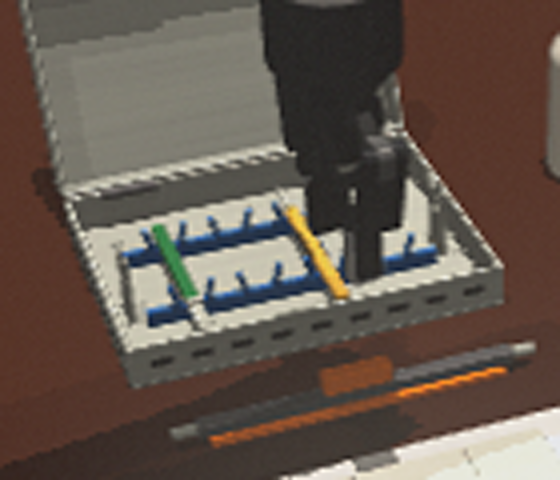

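Request:
play_rows:
  targets:
    - {"dx": 0.02,"dy": 0.016,"dz": 0,"wx": 0,"wy": 0,"wz": 0.75}
    - {"dx": 0,"dy": 0,"dz": 0.2,"wx": 0,"wy": 0,"wz": 0}
    - {"dx": 0,"dy": 0,"dz": 0.25,"wx": 0,"wy": 0,"wz": 0}
    - {"dx": 0,"dy": 0,"dz": 0.25,"wx": 0,"wy": 0,"wz": 0}
    - {"dx": 0,"dy": 0,"dz": 0.15,"wx": 0,"wy": 0,"wz": 0}
    - {"dx": 0,"dy": 0,"dz": 0.05,"wx": 0,"wy": 0,"wz": 0}
    - {"dx": 0,"dy": 0,"dz": 0,"wx": 0,"wy": 0,"wz": 0}
    - {"dx": 0,"dy": 0,"dz": 0,"wx": 0,"wy": 0,"wz": 0}

```text
time_s: 27.47
tool_pos: [0.5294, -0.0126, 0.0167]
orientation: [[1.0, 0.013, 0.0], [0.013, -1.0, 0.001], [0.0, -0.001, -1.0]]
force: [-0.5, 0.3, 1.3]
finger_gap: 0.0515
grasp_force: 0.0
```

Run:
```python
from h import *
plan((.528,-.0129,.0112,.9))
```

```text
now 27.4667 [ 0.5294 -0.0126  0.0167] yaw 0.77 tilt(wx,wy share) [-0.008 -0.004] gap 0.0515 gf 0.0 F [-0.5  0.3  1.3] j7 -101.2
(0.528, -0.0129, 0.0112, 0.9) wz total -0.02 shift total [-0.014  0.003  0.055] rows 1 each [-0.014  0.003  0.055]
```

Request:
play_rows:
  targets:
    - {"dx": -0.01,"dy": 0,"dz": 0.03,"wx": -0.01,"wy": 0,"wz": 0}
    - {"dx": 0,"dy": 0,"dz": 0.02,"wx": 0,"wy": 0,"wz": 0}
    - {"dx": 0,"dy": 0,"dz": 0,"wx": 0,"wy": 0,"wz": 0}
    - {"dx": 0,"dy": 0,"dz": 0,"wx": 0,"wy": 0,"wz": 0}

```text
time_s: 27.8
tool_pos: [0.5283, -0.0128, 0.0117]
orientation: [[1.0, 0.013, 0.001], [0.013, -1.0, -0.001], [0.001, 0.001, -1.0]]
force: [-0.6, 0.4, -0.1]
finger_gap: 0.0513
grasp_force: 0.0
```

Request:
play_rows:
  targets:
    - {"dx": 0,"dy": 0,"dz": 0,"wx": 0,"wy": 0,"wz": 0}
    - {"dx": 0,"dy": 0,"dz": 0,"wx": 0,"wy": 0,"wz": 0}
    - {"dx": 0,"dy": 0,"dz": 0,"wx": 0,"wy": 0,"wz": 0}
    - {"dx": 0,"dy": 0,"dz": 0,"wx": 0,"wy": 0,"wz": 0}
    - {"dx": 0,"dy": 0,"dz": 0,"wx": 0,"wy": 0,"wz": 0}
    - {"dx": 0,"dy": 0,"dz": 0,"wx": 0,"wy": 0,"wz": 0}
  jaw: 1
  force: 50

```text
time_s: 28.3
tool_pos: [0.5283, -0.0128, 0.0115]
orientation: [[1.0, 0.012, 0.001], [0.012, -1.0, -0.0], [0.001, 0.0, -1.0]]
force: [0.0, -0.1, 4.6]
finger_gap: 0.0107
grasp_force: 49.6
```

Request:
play_rows:
  targets:
    - {"dx": 0,"dy": 0,"dz": -0.05,"wx": 0,"wy": 0,"wz": 0}
    - {"dx": 0,"dy": 0,"dz": -0.15,"wx": 0,"wy": 0,"wz": 0}
    - {"dx": 0,"dy": 0,"dz": -0.2,"wx": 0,"wy": 0,"wz": 0}
    - {"dx": 0,"dy": 0,"dz": -0.2,"wx": 0,"wy": 0,"wz": 0}
    - {"dx": 0,"dy": 0,"dz": -0.2,"wx": 0,"wy": 0,"wz": 0}
    - {"dx": 0,"dy": 0,"dz": -0.1,"wx": 0,"wy": 0,"wz": 0}
    - {"dx": 0,"dy": 0,"dz": 0,"wx": 0,"wy": 0,"wz": 0}

```text
time_s: 28.88
tool_pos: [0.5294, -0.0127, 0.1035]
orientation: [[1.0, 0.012, 0.004], [0.012, -1.0, -0.001], [0.004, 0.001, -1.0]]
force: [0.1, 0.3, -1.9]
finger_gap: 0.0108
grasp_force: 48.9
```

Run:
```python
from h import *
plan((.5265,.1265,.1,.9))
```

```text
now 28.8833 [ 0.5294 -0.0127  0.1035] yaw 0.72 tilt(wx,wy share) [ 0.007 -0.039] gap 0.0108 gf 48.9 F [ 0.1  0.3 -1.9] j7 -98.4
(0.5265, 0.1265, 0.1, 0.9) wz total -0.03 shift total [-0.008 -1.392  0.035] rows 4 each [-0.002 -0.348  0.009]
```

Request:
play_rows:
  targets:
    - {"dx": 0,"dy": -0.2,"dz": 0,"wx": 0,"wy": -0.04,"wz": -0.03}
    - {"dx": 0,"dy": -0.25,"dz": 0,"wx": 0,"wy": 0,"wz": 0}
    - {"dx": 0,"dy": -0.25,"dz": 0,"wx": 0,"wy": 0,"wz": 0}
    - {"dx": 0,"dy": -0.25,"dz": 0,"wx": 0,"wy": 0,"wz": 0}
    - {"dx": 0,"dy": -0.25,"dz": 0,"wx": 0,"wy": 0,"wz": 0}
    - {"dx": 0,"dy": -0.19,"dz": 0,"wx": 0,"wy": 0,"wz": 0}
    - {"dx": 0,"dy": 0,"dz": 0,"wx": 0,"wy": 0,"wz": 0}
    - {"dx": 0,"dy": 0,"dz": 0,"wx": 0,"wy": 0,"wz": 0}

```text
time_s: 29.55
tool_pos: [0.5248, 0.1276, 0.0997]
orientation: [[1.0, 0.019, -0.006], [0.019, -1.0, -0.0], [-0.006, 0.0, -1.0]]
force: [-0.1, -0.6, -1.1]
finger_gap: 0.0104
grasp_force: 49.0
```

Run:
```python
from h import *
plan((.5265,.1263,.066,.9))
```

```text
now 29.55 [0.5248 0.1276 0.0997] yaw 1.07 tilt(wx,wy share) [0.002 0.06 ] gap 0.0104 gf 49.0 F [-0.1 -0.6 -1.1] j7 -114.6
(0.5265, 0.1263, 0.066, 0.9) wz total 0.03 shift total [0.017 0.013 0.337] rows 1 each [0.017 0.013 0.337]
```

Request:
play_rows:
  targets:
    - {"dx": 0.01,"dy": 0.012,"dz": 0.08,"wx": 0,"wy": 0.05,"wz": 0.02}
    - {"dx": 0,"dy": 0,"dz": 0.12,"wx": 0,"wy": 0,"wz": 0}
    - {"dx": 0,"dy": 0,"dz": 0.1,"wx": 0,"wy": 0,"wz": 0}
    - {"dx": 0,"dy": 0,"dz": 0,"wx": 0,"wy": 0,"wz": 0}
    - {"dx": 0,"dy": 0,"dz": 0,"wx": 0,"wy": 0,"wz": 0}
    - {"dx": 0,"dy": 0,"dz": 0,"wx": 0,"wy": 0,"wz": 0}

```text
time_s: 30.05
tool_pos: [0.5269, 0.1248, 0.071]
orientation: [[1.0, 0.013, 0.001], [0.013, -1.0, -0.0], [0.001, 0.0, -1.0]]
force: [0.3, -0.2, -1.5]
finger_gap: 0.0107
grasp_force: 49.0
```

Run:
```python
from h import *
plan((.5265,.1263,.0375,.9))
look('side','s11')
b=cv2.imread('pics/s11.png')[130:250,210:350]
cv2.imwrite('pics/c11.png',cv2.resize(b,None,fx=4,fy=4,interpolation=cv2.INTER_CUBIC))
```

```text
now 30.05 [0.5269 0.1248 0.071 ] yaw 0.74 tilt(wx,wy share) [ 0.003 -0.007] gap 0.0107 gf 49.0 F [ 0.3 -0.2 -1.5] j7 -115.6
(0.5265, 0.1263, 0.0375, 0.9) wz total -0.03 shift total [-0.004 -0.015  0.335] rows 1 each [-0.004 -0.015  0.335]
```

View pics/c11.png

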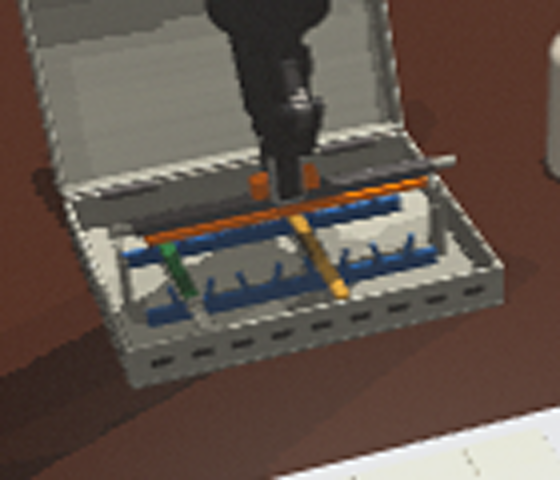

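Bar is level over both brackets (pins at (120,235) and (445,160)). Lower.

Request:
play_rows:
  targets:
    - {"dx": 0,"dy": -0.013,"dz": 0,"wx": 0,"wy": 0,"wz": -0.02}
    - {"dx": 0,"dy": 0,"dz": 0.06,"wx": 0,"wy": 0,"wz": 0}
    - {"dx": 0,"dy": 0,"dz": 0.06,"wx": 0,"wy": 0,"wz": 0}
    - {"dx": 0,"dy": 0,"dz": 0.06,"wx": 0,"wy": 0,"wz": 0}
    - {"dx": 0,"dy": 0,"dz": 0.06,"wx": 0,"wy": 0,"wz": 0}
    - {"dx": 0,"dy": 0,"dz": 0,"wx": 0,"wy": 0,"wz": 0}
    - {"dx": 0,"dy": 0,"dz": 0,"wx": 0,"wy": 0,"wz": 0}

```text
time_s: 30.68
tool_pos: [0.5263, 0.127, 0.0464]
orientation: [[1.0, 0.016, -0.0], [0.016, -1.0, 0.0], [-0.0, -0.0, -1.0]]
force: [-1.6, 3.3, -3.3]
finger_gap: 0.0108
grasp_force: 48.8
```

Request:
play_rows:
  targets:
    - {"dx": 0,"dy": 0,"dz": 0.04,"wx": 0,"wy": 0,"wz": 0}
    - {"dx": 0,"dy": 0,"dz": 0.03,"wx": 0,"wy": 0,"wz": 0}
    - {"dx": 0,"dy": 0,"dz": 0.01,"wx": 0,"wy": 0,"wz": 0}
    - {"dx": 0,"dy": 0,"dz": 0,"wx": 0,"wy": 0,"wz": 0}
    - {"dx": 0,"dy": 0,"dz": 0,"wx": 0,"wy": 0,"wz": 0}

```text
time_s: 31.1
tool_pos: [0.5271, 0.1268, 0.0393]
orientation: [[1.0, 0.016, 0.002], [0.016, -1.0, 0.0], [0.002, -0.0, -1.0]]
force: [1.0, 5.3, -2.2]
finger_gap: 0.011
grasp_force: 49.1
```

Request:
play_rows:
  targets:
    - {"dx": 0,"dy": -0.01,"dz": 0.01,"wx": 0,"wy": 0,"wz": 0}
    - {"dx": 0,"dy": 0,"dz": 0.008,"wx": 0,"wy": 0,"wz": 0}
    - {"dx": 0,"dy": 0,"dz": 0,"wx": 0,"wy": 0,"wz": 0}
    - {"dx": 0,"dy": 0,"dz": 0,"wx": 0,"wy": 0,"wz": 0}

```text
time_s: 31.43
tool_pos: [0.527, 0.1272, 0.0374]
orientation: [[1.0, 0.016, 0.001], [0.016, -1.0, -0.001], [0.001, 0.001, -1.0]]
force: [0.3, 2.2, -0.7]
finger_gap: 0.0103
grasp_force: 49.2
```

Request:
play_rows:
  targets:
    - {"dx": 0,"dy": 0,"dz": 0.006,"wx": 0,"wy": 0,"wz": 0}
    - {"dx": 0,"dy": 0,"dz": 0,"wx": 0,"wy": 0,"wz": 0}
    - {"dx": 0,"dy": 0,"dz": 0,"wx": 0,"wy": 0,"wz": 0}

```text
time_s: 31.68
tool_pos: [0.5271, 0.1272, 0.0372]
orientation: [[1.0, 0.016, 0.001], [0.016, -1.0, -0.001], [0.001, 0.001, -1.0]]
force: [-2.0, 1.3, 4.0]
finger_gap: 0.0112
grasp_force: 50.0
```

Request:
play_rows:
  targets:
    - {"dx": 0,"dy": 0,"dz": 0,"wx": 0,"wy": 0,"wz": 0}
    - {"dx": 0,"dy": 0,"dz": 0,"wx": 0,"wy": 0,"wz": 0}
    - {"dx": 0,"dy": 0,"dz": 0,"wx": 0,"wy": 0,"wz": 0}
    - {"dx": 0,"dy": 0,"dz": 0,"wx": 0,"wy": 0,"wz": 0}
    - {"dx": 0,"dy": 0,"dz": -0.2,"wx": 0,"wy": 0,"wz": 0}
    - {"dx": 0,"dy": 0,"dz": -0.3,"wx": 0,"wy": 0,"wz": 0}
    - {"dx": 0,"dy": 0,"dz": -0.3,"wx": 0,"wy": 0,"wz": 0}
    - {"dx": 0,"dy": 0,"dz": 0,"wx": 0,"wy": 0,"wz": 0}
  jaw: 0.2

```text
time_s: 32.35
tool_pos: [0.53, 0.1284, 0.1225]
orientation: [[1.0, 0.016, 0.01], [0.016, -1.0, 0.001], [0.01, -0.001, -1.0]]
force: [1.5, 0.8, 0.9]
finger_gap: 0.0342
grasp_force: 0.0
```

Request:
play_rows:
  targets:
    - {"dx": -0.08,"dy": 0,"dz": -0.3,"wx": 0,"wy": -0.1,"wz": 0}
    - {"dx": 0,"dy": 0,"dz": -0.38,"wx": 0,"wy": 0,"wz": 0}
    - {"dx": 0,"dy": 0,"dz": -0.38,"wx": 0,"wy": 0,"wz": 0}
    - {"dx": 0,"dy": 0,"dz": -0.38,"wx": 0,"wy": 0,"wz": 0}
    - {"dx": 0,"dy": 0,"dz": -0.38,"wx": 0,"wy": 0,"wz": 0}
    - {"dx": 0,"dy": 0,"dz": 0,"wx": 0,"wy": 0,"wz": -0.9}
    - {"dx": 0,"dy": 0,"dz": 0,"wx": 0,"wy": 0,"wz": -0.9}
    - {"dx": 0,"dy": 0,"dz": 0,"wx": 0,"wy": 0,"wz": -0.9}
  jaw: 1

```text
time_s: 33.02
tool_pos: [0.5206, 0.1272, 0.2994]
orientation: [[0.954, 0.298, -0.008], [0.298, -0.955, -0.001], [-0.007, -0.002, -1.0]]
force: [-0.2, 0.4, -0.3]
finger_gap: 0.0003
grasp_force: 0.0
```

Request:
play_rows:
  targets:
    - {"dx": 0,"dy": 0,"dz": 0,"wx": 0,"wy": 0,"wz": -0.95}
    - {"dx": 0,"dy": 0,"dz": 0,"wx": 0,"wy": 0,"wz": -0.95}
    - {"dx": 0,"dy": 0,"dz": 0,"wx": 0,"wy": 0,"wz": -0.95}
    - {"dx": 0,"dy": 0,"dz": 0,"wx": 0,"wy": 0,"wz": -0.95}
    - {"dx": 0,"dy": 0,"dz": 0,"wx": 0,"wy": 0,"wz": -0.95}
    - {"dx": 0,"dy": 0,"dz": 0,"wx": 0,"wy": 0,"wz": -0.95}
    - {"dx": 0,"dy": 0,"dz": 0,"wx": 0,"wy": 0,"wz": -0.95}
    - {"dx": 0,"dy": 0,"dz": 0,"wx": 0,"wy": 0,"wz": -0.95}

```text
time_s: 33.68
tool_pos: [0.5202, 0.1271, 0.2984]
orientation: [[0.455, 0.891, -0.01], [0.891, -0.455, -0.001], [-0.005, -0.008, -1.0]]
force: [-0.1, -0.4, -0.2]
finger_gap: 0.0001
grasp_force: 0.0
```

Request:
play_rows:
  targets:
    - {"dx": 0,"dy": 0,"dz": 0,"wx": 0,"wy": 0,"wz": -0.95}
    - {"dx": 0,"dy": 0,"dz": 0,"wx": 0,"wy": 0,"wz": -0.95}
    - {"dx": 0,"dy": 0,"dz": 0,"wx": 0,"wy": 0,"wz": -0.95}
    - {"dx": 0,"dy": 0,"dz": 0,"wx": 0,"wy": 0,"wz": -0.95}
    - {"dx": 0,"dy": 0,"dz": 0,"wx": 0,"wy": 0,"wz": 0}
    - {"dx": 0,"dy": 0,"dz": 0,"wx": 0,"wy": 0,"wz": 0}

```text
time_s: 34.18
tool_pos: [0.5202, 0.1271, 0.2985]
orientation: [[0.082, 0.997, -0.01], [0.997, -0.082, -0.001], [-0.001, -0.009, -1.0]]
force: [-0.6, 0.2, -0.5]
finger_gap: 0.0001
grasp_force: 0.0
```

Run:
```python
from h import *
plan((.523,.365,.31,90.9),(.523,.365,.18,90.9))
look('side','s12');p,d=look('top','t12')
instr('t12')
P=cloud('top',d);print(P[210,130],P[205,133])
a=cv2.imread('pics/t12.png')[150:310,100:300];b=cv2.imread('pics/s12.png')[100:260,200:400]
cv2.imwrite('pics/c12.png',cv2.resize(np.hstack([a,b]),(800,320),interpolation=cv2.INTER_CUBIC))
```

```text
now 34.1833 [0.5202 0.1271 0.2985] yaw 85.3 tilt(wx,wy share) [-0.09   0.014] gap 0.0001 gf 0.0 F [-0.6  0.2 -0.5] j7 -28.6
(0.523, 0.365, 0.31, 90.9) wz total -0.93 shift total [ 2.378  0.065 -0.115] rows 6 each [ 0.396  0.011 -0.019]
(0.523, 0.365, 0.18, 90.9) wz total 0.0 shift total [0.  0.  1.3] rows 4 each [0.    0.    0.325]
top yel [217 228  13   4  35] [0.548  0.1579] 89.9 [0.548  0.1421] [0.5481 0.1734] 0.0314
top orange [226 201  10  61 134] [0.5407 0.1358] -178.7 [0.6254 0.1378] [0.4684 0.1342] 0.157
top orange [230 201  17  75 155] [0.5345 0.1198] -179.9 [0.6275 0.1199] [0.4348 0.1197] 0.1927
top orange [494 230  17  55 228] [ 0.5608 -0.5492] 168.7 [ 0.63  -0.563] [ 0.4883 -0.5348] 0.1444
top orange [356 268  47   9 144] [ 0.485  -0.2429] 104.4 [ 0.5    -0.3015] [ 0.4711 -0.1889] 0.1162
top orange [  0 293   8  22 127] [0.3033 0.6662] -172.4 [0.3261 0.6693] [0.2749 0.6624] 0.0516
[0.52147187 0.31673534 0.22363291] [0.53335535 0.31270661 0.22299367]
```

View pics/c12.png

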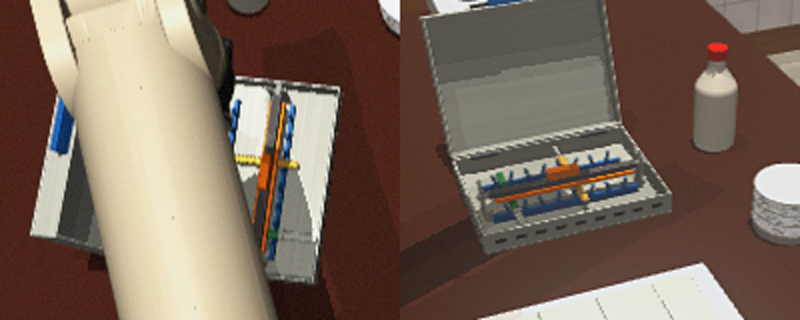

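Bar seated over the seeker and spatula (right panel, block (562,168)). Now the lid: go behind it.

Request:
play_rows:
  targets:
    - {"dx": 0,"dy": 0,"dz": -0.1,"wx": -0.09,"wy": 0,"wz": -0.93}
    - {"dx": 0.35,"dy": 0,"dz": 0,"wx": 0,"wy": 0,"wz": 0}
    - {"dx": 0.4,"dy": 0.01,"dz": 0,"wx": 0,"wy": 0,"wz": 0}
    - {"dx": 0.4,"dy": 0.01,"dz": 0,"wx": 0,"wy": 0,"wz": 0}
    - {"dx": 0.4,"dy": 0.01,"dz": 0,"wx": 0,"wy": 0,"wz": 0}
    - {"dx": 0.4,"dy": 0.01,"dz": 0,"wx": 0,"wy": 0,"wz": 0}
    - {"dx": 0.4,"dy": 0.01,"dz": 0,"wx": 0,"wy": 0,"wz": 0}
    - {"dx": 0.05,"dy": 0,"dz": 0,"wx": 0,"wy": 0,"wz": 0}

```text
time_s: 34.95
tool_pos: [0.5168, 0.3753, 0.307]
orientation: [[-0.026, 1.0, -0.004], [1.0, 0.026, 0.002], [0.002, -0.004, -1.0]]
force: [-1.0, 1.2, 0.1]
finger_gap: -0.0003
grasp_force: 0.0
```

Run:
```python
from h import *
plan((.523,.365,.18,90.9))
for t in('s0','s12'):
    p=cv2.imread(f'pics/{t}.png')[:,:,::-1].copy()
    for st,ce,px in comp(p,(8,120,80),(34,255,255),20):
        if 240<st[0]<320 and 170<st[1]<240: print(t,st,ce.round(1))
```

```text
now 34.95 [0.5168 0.3753 0.307 ] yaw 91.49 tilt(wx,wy share) [-0.036 -0.02 ] gap -0.0003 gf 0.0 F [-1.   1.2  0.1] j7 -49.3
(0.523, 0.365, 0.18, 90.9) wz total 0.1 shift total [-0.103  0.06   1.27 ] rows 4 each [-0.026  0.015  0.318]
s0 [273 181  17   9 103] [280.8 185.2]
s0 [247 184  70  18 190] [281.4 192.4]
s12 [273 178  17  12 119] [281.  184.7]
s12 [247 185  70  17 216] [282.2 193.3]
```

Request:
play_rows:
  targets:
    - {"dx": 0,"dy": 0.05,"dz": 0.2,"wx": -0.03,"wy": -0.02,"wz": 0.1}
    - {"dx": 0,"dy": 0,"dz": 0.3,"wx": 0,"wy": 0,"wz": 0}
    - {"dx": 0,"dy": 0,"dz": 0.3,"wx": 0,"wy": 0,"wz": 0}
    - {"dx": 0,"dy": 0,"dz": 0.3,"wx": 0,"wy": 0,"wz": 0}
    - {"dx": 0,"dy": 0,"dz": 0.15,"wx": 0,"wy": 0,"wz": 0}
    - {"dx": 0,"dy": 0,"dz": 0,"wx": 0,"wy": 0,"wz": 0}
    - {"dx": 0,"dy": 0,"dz": 0,"wx": 0,"wy": 0,"wz": 0}

```text
time_s: 35.53
tool_pos: [0.526, 0.3668, 0.1831]
orientation: [[-0.007, 1.0, 0.002], [1.0, 0.007, -0.004], [-0.004, 0.002, -1.0]]
force: [0.2, -0.0, 1.3]
finger_gap: 0.0003
grasp_force: 0.0
```

Request:
play_rows:
  targets:
    - {"dx": -0.26,"dy": 0,"dz": -0.035,"wx": 0,"wy": 0,"wz": 0}
    - {"dx": -0.25,"dy": 0,"dz": -0.035,"wx": 0,"wy": 0,"wz": 0}
    - {"dx": -0.165,"dy": 0,"dz": -0.05,"wx": 0,"wy": 0,"wz": 0}
    - {"dx": -0.165,"dy": 0,"dz": -0.05,"wx": 0,"wy": 0,"wz": 0}
    - {"dx": -0.15,"dy": 0,"dz": -0.02,"wx": 0,"wy": 0,"wz": 0}
    - {"dx": -0.15,"dy": 0,"dz": -0.02,"wx": 0,"wy": 0,"wz": 0}

```text
time_s: 36.03
tool_pos: [0.5277, 0.2541, 0.2077]
orientation: [[-0.008, 1.0, 0.007], [1.0, 0.008, -0.0], [-0.0, 0.007, -1.0]]
force: [0.4, 2.5, -1.0]
finger_gap: -0.0001
grasp_force: 1.0
```

Run:
```python
from h import *
plan((.523,.223,.2017,90.9))
look('side','s13')
cv2.imwrite('pics/c13.png',cv2.resize(cv2.imread('pics/s13.png')[40:260,160:400],None,fx=2,fy=2))
```

```text
now 36.0333 [0.5277 0.2541 0.2077] yaw 90.46 tilt(wx,wy share) [0.066 0.003] gap -0.0001 gf 1.0 F [ 0.4  2.5 -1. ] j7 -40.5
(0.523, 0.223, 0.2017, 90.9) wz total -0.07 shift total [-0.31  -0.052  0.06 ] rows 1 each [-0.31  -0.052  0.06 ]
```

View pics/c13.png

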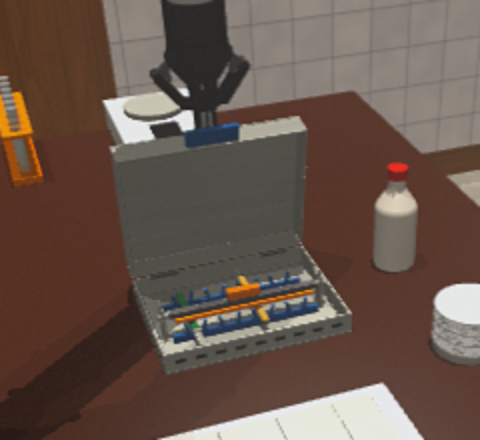

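The lid swings with the fingers behind it (tab at (212,135)); carry on along the arc.

Request:
play_rows:
  targets:
    - {"dx": -0.155,"dy": -0.02,"dz": 0.03,"wx": 0.06,"wy": 0,"wz": 0}
    - {"dx": -0.155,"dy": -0.02,"dz": 0.03,"wx": 0,"wy": 0,"wz": 0}
    - {"dx": -0.15,"dy": 0,"dz": 0.035,"wx": 0,"wy": 0,"wz": 0}
    - {"dx": -0.15,"dy": 0,"dz": 0.035,"wx": 0,"wy": 0,"wz": 0}
    - {"dx": -0.14,"dy": 0,"dz": 0.06,"wx": 0,"wy": 0,"wz": 0}
    - {"dx": -0.135,"dy": 0,"dz": 0.06,"wx": 0,"wy": 0,"wz": 0}
    - {"dx": -0.13,"dy": 0,"dz": 0.08,"wx": 0,"wy": 0,"wz": 0}
    - {"dx": -0.125,"dy": 0,"dz": 0.085,"wx": 0,"wy": 0,"wz": 0}

```text
time_s: 36.75
tool_pos: [0.5246, 0.1388, 0.1642]
orientation: [[-0.008, 1.0, -0.001], [1.0, 0.008, -0.002], [-0.002, -0.001, -1.0]]
force: [-0.1, 1.4, -0.5]
finger_gap: -0.0001
grasp_force: 0.6
```

Run:
```python
from h import *
plan((.523,.1185,.145,90.9),(.523,.1,.121,90.9),(.523,.087,.094,90.9),(.523,.078,.067,90.9))
```

```text
now 36.75 [0.5246 0.1388 0.1642] yaw 90.48 tilt(wx,wy share) [-0.007  0.023] gap -0.0001 gf 0.6 F [-0.1  1.4 -0.5] j7 -28.5
(0.523, 0.1185, 0.145, 90.9) wz total -0.07 shift total [-0.202 -0.019  0.192] rows 1 each [-0.202 -0.019  0.192]
(0.523, 0.1, 0.121, 90.9) wz total 0.0 shift total [-0.185 -0.003  0.24 ] rows 1 each [-0.185 -0.003  0.24 ]
(0.523, 0.087, 0.094, 90.9) wz total 0.0 shift total [-0.13  -0.002  0.27 ] rows 1 each [-0.13  -0.002  0.27 ]
(0.523, 0.078, 0.067, 90.9) wz total 0.0 shift total [-0.09  -0.001  0.27 ] rows 1 each [-0.09  -0.001  0.27 ]
```

Request:
play_rows:
  targets:
    - {"dx": -0.1,"dy": -0.01,"dz": 0.095,"wx": 0,"wy": 0,"wz": 0}
    - {"dx": -0.1,"dy": -0.01,"dz": 0.095,"wx": 0,"wy": 0,"wz": 0}
    - {"dx": -0.095,"dy": 0,"dz": 0.12,"wx": 0,"wy": 0,"wz": 0}
    - {"dx": -0.09,"dy": 0,"dz": 0.12,"wx": 0,"wy": 0,"wz": 0}
    - {"dx": -0.065,"dy": 0,"dz": 0.135,"wx": 0,"wy": 0,"wz": 0}
    - {"dx": -0.065,"dy": 0,"dz": 0.135,"wx": 0,"wy": 0,"wz": 0}
    - {"dx": -0.045,"dy": 0,"dz": 0.1,"wx": 0,"wy": 0,"wz": 0}
    - {"dx": 0,"dy": 0,"dz": 0,"wx": 0,"wy": 0,"wz": 0}

```text
time_s: 37.42
tool_pos: [0.5203, 0.0809, 0.0811]
orientation: [[-0.007, 1.0, -0.008], [1.0, 0.007, -0.004], [-0.004, -0.008, -1.0]]
force: [-0.3, -1.0, -0.3]
finger_gap: -0.0001
grasp_force: 0.0
```

Request:
play_rows:
  targets:
    - {"dx": -0.02,"dy": 0,"dz": 0.1,"wx": 0,"wy": 0,"wz": 0}
    - {"dx": 0,"dy": 0,"dz": 0.05,"wx": 0,"wy": 0,"wz": 0}
    - {"dx": 0,"dy": 0,"dz": 0.03,"wx": 0,"wy": 0,"wz": 0}
    - {"dx": 0,"dy": 0,"dz": 0,"wx": 0,"wy": 0,"wz": 0}
    - {"dx": 0,"dy": 0,"dz": 0,"wx": 0,"wy": 0,"wz": 0}

```text
time_s: 37.83
tool_pos: [0.5221, 0.0813, 0.066]
orientation: [[-0.009, 1.0, -0.003], [1.0, 0.009, -0.003], [-0.003, -0.003, -1.0]]
force: [1.0, -0.3, 1.0]
finger_gap: -0.0
grasp_force: 0.0
```

Request:
play_rows:
  targets:
    - {"dx": 0,"dy": 0,"dz": 0.02,"wx": 0,"wy": 0,"wz": 0}
    - {"dx": 0,"dy": 0,"dz": 0.02,"wx": 0,"wy": 0,"wz": 0}
    - {"dx": 0,"dy": 0,"dz": 0,"wx": 0,"wy": 0,"wz": 0}
    - {"dx": 0,"dy": 0,"dz": 0,"wx": 0,"wy": 0,"wz": 0}

```text
time_s: 38.17
tool_pos: [0.5226, 0.0814, 0.0649]
orientation: [[-0.009, 1.0, -0.001], [1.0, 0.009, -0.004], [-0.004, -0.001, -1.0]]
force: [-11.5, -3.3, 29.4]
finger_gap: 0.0002
grasp_force: 14.5
```

Run:
```python
from h import *
plan()
look('side','s14');p,d=look('top','t14')
P=cloud('top',d).reshape(-1,3)
for lo,hi in((.06,.10),(.13,.2),(.2,.23)):
  for xl,xh in((.41,.45),(.6,.64)):
    m=(P[:,0]>xl)&(P[:,0]<xh)&(P[:,1]>lo)&(P[:,1]<hi)&(P[:,2]<.12)&(P[:,2]>.02)
    print(lo,xl,m.sum(),np.median(P[m,2]) if m.any() else None)
cv2.imwrite('pics/c14.png',cv2.resize(cv2.imread('pics/s14.png')[100:260,180:380],None,fx=3,fy=3))
```

```text
now 38.1667 [0.5226 0.0814 0.0649] yaw 90.51 tilt(wx,wy share) [-0.009  0.038] gap 0.0002 gf 14.5 F [-11.5  -3.3  29.4] j7 -25.8
0.06 0.41 0 None
0.06 0.6 133 0.06503365363113735
0.13 0.41 264 0.06448236663561008
0.13 0.6 0 None
0.2 0.41 208 0.06471666615565339
0.2 0.6 0 None
```

View pics/c14.png

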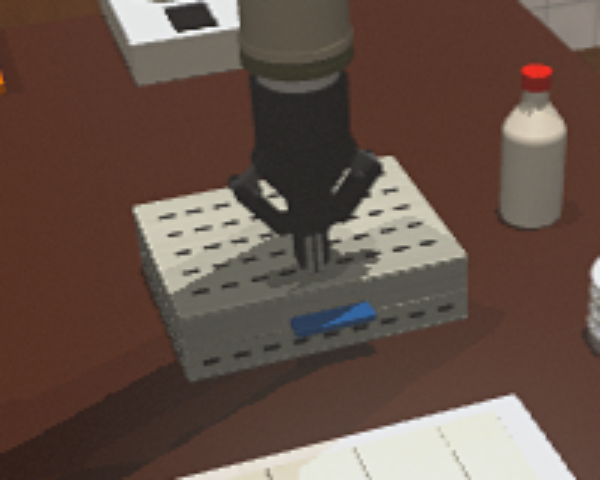

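Lid closed, top flat at 65 mm. Retreat and verify.

Request:
play_rows:
  targets:
    - {"dx": 0,"dy": 0,"dz": -0.1,"wx": 0,"wy": 0,"wz": 0}
    - {"dx": 0,"dy": 0,"dz": -0.3,"wx": 0,"wy": 0,"wz": 0}
    - {"dx": 0,"dy": 0,"dz": -0.35,"wx": 0,"wy": 0,"wz": 0}
    - {"dx": 0,"dy": 0,"dz": -0.35,"wx": 0,"wy": 0,"wz": 0}
    - {"dx": -0.3,"dy": 0,"dz": -0.2,"wx": 0,"wy": 0,"wz": 0}
    - {"dx": -0.3,"dy": 0,"dz": 0,"wx": 0,"wy": 0,"wz": 0}
    - {"dx": 0,"dy": 0,"dz": 0,"wx": 0,"wy": 0,"wz": 0}
    - {"dx": 0,"dy": 0,"dz": 0,"wx": 0,"wy": 0,"wz": 0}

```text
time_s: 38.93
tool_pos: [0.5232, 0.0189, 0.1924]
orientation: [[-0.004, 1.0, -0.002], [1.0, 0.004, -0.004], [-0.004, -0.002, -1.0]]
force: [-0.6, -0.1, -0.1]
finger_gap: 0.0001
grasp_force: 0.0
```

Run:
```python
from h import *
plan()
p,d=look('side','s15');P=cloud('side',d).reshape(-1,3)
for lo,hi in((.055,.08),(.13,.15),(.2,.22)):
  for xl,xh in((.41,.45),(.6,.64)):
    m=(P[:,0]>xl)&(P[:,0]<xh)&(P[:,1]>lo)&(P[:,1]<hi)&(P[:,2]<.12)&(P[:,2]>.05)
    print(lo,xl,m.sum(),np.median(P[m,2]).round(4) if m.any() else None)
```

```text
now 38.9333 [0.5232 0.0189 0.1924] yaw 90.23 tilt(wx,wy share) [-0.022  0.036] gap 0.0001 gf 0.0 F [-0.6 -0.1 -0.1] j7 -13.5
0.055 0.41 95 0.0642
0.055 0.6 84 0.0643
0.13 0.41 70 0.064
0.13 0.6 58 0.0641
0.2 0.41 56 0.0638
0.2 0.6 52 0.064
```

```bash
python3 -c "
from station import *
print(job_done())"
```

```text
the job is handed in; nothing more can be done
None
```

I packed the seeker and the spatula (the only two instruments present) into lanes 3 and 1, put the bar back in both brackets, closed the lid flat all along, and handed the job in; no verdict was returned.

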